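# Comb the chopsticks in the drawer into two rows and shut it

### The job

The clean chopsticks were tipped into the open cutlery drawer and lie askew. Take the wooden hand rake from its stand and comb them, without touching them with the gripper, into two tight rows that lie flat and parallel to the drawer's side walls, the three in each half of the drawer up against the side wall of that half, so that the middle stays free for the spoons. Then stand the rake back in its stand, let go of it, and finally slide the drawer gently fully shut, leaving the bottles, cans, cup and opener where they are.

Things in the scene. Friction and masses are not known exactly. Their poses are not given: they have to be found in the camera images.
- drawer_floor (a point): Centre of the flat inner floor, 16 above the table, of the open drawer of a low wooden chest (354 wide, 315 deep, 90 high, fixed) whose drawer pulls out to the robot's left. z up, y towards the drawer's front, x across it, away from the robot. Inside 310 wide (walls at x +-155), 280 long (y +-140), no divider; side walls 10 thick, rising 48 above the floor.
- drawer_front (a point): Middle of the drawer's outer front face, 45 above the table; y points straight out of the face. A plain panel 354 wide (x), 80 high, 18 thick, lower edge 5 above the table, with only a flush dark finger-pull strip near its top; pushed near its middle along -y it slides shut.
- drawer (a joint): How far the drawer is pulled out, m: 0 shut (front panel flush against the chest), 0.27 fully out (stop). It starts nearly fully out; it slides on stiff runners with about 2.5 N of friction and stays where it is left.
- stick1_mid (a point): Dark wooden chopstick with a light band near its thick end, 170 long, square 8 x 8, about 13 g; point at its centre, half-way up (4 above the floor it lies on), x along the stick towards its thin tip. One of the three that lie askew in the drawer's half away from the robot (+x of drawer_floor). A strip 10 wide along the drawer's middle starts free of sticks.
- stick2_mid (a point): Dark wooden chopstick with a light band near its thick end, 170 long, square 8 x 8, about 13 g; point at its centre, half-way up (4 above the floor it lies on), x along the stick towards its thin tip. One of the three that lie askew in the drawer's half away from the robot (+x of drawer_floor). A strip 10 wide along the drawer's middle starts free of sticks.
- stick3_mid (a point): Dark wooden chopstick with a light band near its thick end, 170 long, square 8 x 8, about 13 g; point at its centre, half-way up (4 above the floor it lies on), x along the stick towards its thin tip. One of the three that lie askew in the drawer's half away from the robot (+x of drawer_floor). A strip 10 wide along the drawer's middle starts free of sticks.
- stick4_mid (a point): Dark wooden chopstick with a light band near its thick end, 170 long, square 8 x 8, about 13 g; point at its centre, half-way up (4 above the floor it lies on), x along the stick towards its thin tip. One of the three that lie askew in the drawer's half nearer the robot (-x of drawer_floor). A strip 10 wide along the drawer's middle starts free of sticks.
- stick5_mid (a point): Dark wooden chopstick with a light band near its thick end, 170 long, square 8 x 8, about 13 g; point at its centre, half-way up (4 above the floor it lies on), x along the stick towards its thin tip. One of the three that lie askew in the drawer's half nearer the robot (-x of drawer_floor). A strip 10 wide along the drawer's middle starts free of sticks.
- stick6_mid (a point): Dark wooden chopstick with a light band near its thick end, 170 long, square 8 x 8, about 13 g; point at its centre, half-way up (4 above the floor it lies on), x along the stick towards its thin tip. One of the three that lie askew in the drawer's half nearer the robot (-x of drawer_floor). A strip 10 wide along the drawer's middle starts free of sticks.
- rake_grip (a point): Wooden hand rake: centre of its upright grip block (70 along x, 24 thick along y, 66 high), to be pinched across the 24 from above. x along the head, z up. Head 190 (x) x 30 x 22 high, its underside 55 below the point; six round tines 8 thick in one row, 32 apart (outermost at x +-80), tips 95 below the point. 160 g. Starts in its stand. Same turned half round.
- stand_top (a point): Rake stand: dark wooden block 216 (x) x 60 (y) x 48 high, fixed; centre of its top face, x along its slot (192 x 17, 44 deep, open at the top). The tines hang in the slot and the head's underside rests on the block, so that rake_grip stands 55 above this point, head along the slot (either way round).
- bottle1: Empty brown glass bottle, 61 across, 230 high; origin at the centre of its underside. Bystander: leave it alone.
- bottle2: Second such bottle, standing on top of the chest; origin at the centre of its underside. Bystander: leave it alone.
- can1: Empty aluminium can, 66 across, 115 high, standing on top of the chest; origin at the centre of its underside. Bystander: leave it alone.
- can2: Second can, stacked upright on the first; origin at the centre of its underside. Bystander: leave it alone.
- cup: White ceramic cup, 76 across, 75 high, standing on top of the chest; origin at the centre of its underside. Bystander: leave it alone.
- opener: Flat steel bottle opener, 128 long, 34 wide, 5 thick, lying on the table; origin at the centre of its underside. Bystander: leave it alone.
Not all that is in view belongs to the job. Leave any white look-alike of the part that bears stick6_mid alone.

How it is judged:
By the outcome, as a careful person would: the job done as asked, in the order asked, and still so for the second after the job is handed in, with the robot touching nothing.
It also fails if it takes over 64 s, if anything falls off the work surface, if the arm or the gripper's body presses on something with over 40 N, if the wrist force passes 120 N, or if a joint passes its speed limit or range.

### The arm

A 7-joint arm with a two-finger parallel gripper is mounted at the origin on the work surface. World frame = base frame: x ahead of the robot, y to its left, z up, the work surface at z = 0. Lengths are in m, angles in rad, forces in N, time in s.
With the tool pointing down it reaches from about 0.35 to 0.9 m from the base axis. Payload 8.1 kg.
Tool frame: the origin (TCP) lies on the centre line of the jaws, within the pads' length; the fingertips stand 25 mm ahead of it and the grasp point (between the pads) lies 6 mm ahead of it; z points along the fingers, y is the direction in which the jaws open and shut (so a half turn about z gives the same grasp; the last joint's range is limited). The gripper opens to 85 mm and grips with 20 to 120 N. Pads are 22 mm wide; open, the fingers measure 114 mm over their backs; the gripper's body (76 mm by 85 mm) begins 54 mm behind the grasp point. The pads swing forward as they close: fully open they stand 13 mm farther back than shut.
Start: joints at [1.241, 0.434, 0.025, 1.573, -0.012, 1.134, -0.075], TCP at [0.141, -0.609, 0.256] pointing down, gripper open.
Joint ranges: [-2.62, 2.62], [-0.44, 2.09], [-1.27, 1.32], [0.08, 2.57], [-1.32, 4.46], [0.12, 2], [-2.74, 2.74]. Speed limits (rad/s): [2.22, 2.22, 3.01, 3.01, 3.14, 3.14, 3.14].

### API

Orientations are given as a unit quaternion [w, x, y, z].
In Python, from rig import manip gives the robot as it stands. The module is installed in compiled form; this text tells all that it offers.
- The arm moves only by the tool drive_tool, never from a script. Its argument "series" is text: rows parted by semicolons, each of 7 numbers parted by spaces: the shift along the tool's x, y, z in m, then the turn, a rotation vector about the tool's x, y, z in rad, then the opening, from 0 (shut) to 1 (fully open). A call has 1 to 5 rows; each row shifts and turns the commanded pose from where the row before left it, along the tool's axes as they then stand; what a row does not reach is not made up. A row lasts 1/12 s, in which the tool goes at most 41.7 mm and 7.16 degrees, less where a joint would pass 70% of its speed; a pose out of reach is approached as far as the arm can. A call is refused whole if a number of a shift passes 0.0417 or a number of a turn 0.125, either way. A call with a gripper value outside its range is refused whole. The fingers move at their own pace and stop on an object; the grip force is fixed at half the most. Time passes only in rows, so rows that do not move let the fingers close. It gives the time, the measured TCP pose, the force and the opening at its end, in the units of the state.
- manip.get_state(): the state, without advancing time (a new reading comes with each control period).
- manip.get_image(name): name is "scene" or "top"; returns a dict with "frame" (480x640x3 uint8, red, green, blue), "mtx" (3x3 intrinsics, pixels), "xyz" and "rotation" of the camera in the world. Camera axes: x right, y down, z forward; pixel columns grow to the right and rows downward; lengths in m; the calibration is good to about 2 mm. A picture is of the moment at which its call begins. There is no depth.
- manip.job_done(): hands the job in, once; it reports no verdict.
The state is a dict: "time": time; "joint_pos": joint angles; "dq": joint speeds; "tau": joint torques, N m; "tool_pos": TCP position; "tcp_rot": TCP orientation; "contact_force": force on the tool from outside, world axes, zero at the start; "moment": the same for the moment, N m; "finger_gap": finger opening in m.
Only numpy, scipy, OpenCV 4.12 (cv2) and the standard library are available. Lean on these libraries where they do the work, as an engineer would, in place of code of your own. Each camera call takes 0.05 s, during which the arm holds its last target.

## Working session

There is one attempt and no reset: what is moved stays moved. The work goes in short steps, Python scripts to look and compute and a tool call to move; the robot and the scene stay as the last step left them, time stands still between calls to the robot, and variables do not carry over. Pictures are saved under pics/ and viewed, and the job is handed in when it is done.

Besides the shell and the picture viewer there is one more tool, called after ">>>" as name(argument=value, ...) on one line, values as JSON. drive_tool: Moves the arm, as the interface text tells. Its arguments: {"type":"object","properties":{"series":{"type":"string"}},"required":["series"]}

```bash
mkdir -p pics
python3 - <<'E'
from rig import manip
import cv2,numpy as np
print({k:np.round(v,3) for k,v in manip.get_state().items()})
for n in("scene","top"):
    d=manip.get_image(n); cv2.imwrite(f"pics/{n}0.png",d["frame"][:,:,::-1]); print(n,d["mtx"],d["xyz"],d["rotation"])
E
```

```text
{'time': np.float64(0.0), 'joint_pos': array([ 1.241,  0.435,  0.025,  1.574, -0.012,  1.134, -0.075]), 'dq': array([ 0.   ,  0.001, -0.   ,  0.   , -0.001,  0.001,  0.001]), 'tau': array([ 0.0000e+00, -6.7046e+01,  1.0250e+00, -3.1621e+01,  1.5000e-02,
        1.3000e-02, -0.0000e+00]), 'tool_pos': array([ 0.14 , -0.609,  0.256]), 'tcp_rot': array([-0.001,  0.994,  0.113, -0.   ]), 'contact_force': array([-0.626, -0.598,  0.592]), 'moment': array([-0.042, -0.019,  0.043]), 'finger_gap': np.float64(0.085)}
scene [[455.54029546   0.         323.98634822]
 [  0.         455.54029546 232.88978785]
 [  0.           0.           1.        ]] [1.13479274 0.20819568 0.93127618] [-0.20192613  0.52815758  0.77063768 -0.29392683]
top [[469.62412212   0.         314.60352884]
 [  0.         469.62412212 238.72210456]
 [  0.           0.           1.        ]] [ 0.3697863  -0.03376766  1.15914559] [ 0.04109622 -0.70109231  0.71042036 -0.04564633]
```

View pics/scene0.png

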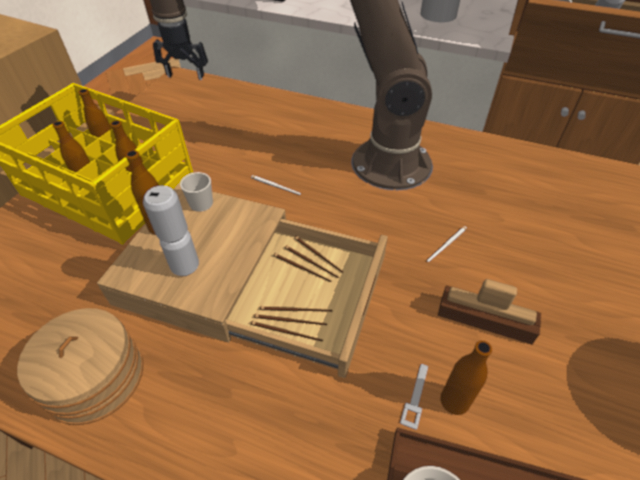

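View pics/top0.png

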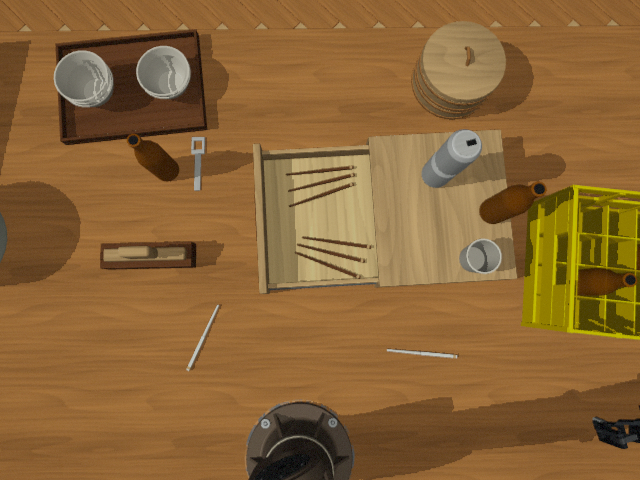

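```bash
cat > h.py <<'E'
import cv2,numpy as np
from scipy.spatial.transform import Rotation as R
from rig import manip
def q2R(q): return R.from_quat([q[1],q[2],q[3],q[0]]).as_matrix()
def cast(d,uv,z):
    uv=np.atleast_2d(np.array(uv,float)); 
    r=np.c_[uv,np.ones(len(uv))]@np.linalg.inv(d["mtx"]).T@q2R(d["rotation"]).T
    o=np.array(d["xyz"]); return o+r*((z-o[2])/r[:,2])[:,None]
def proj(d,p):
    c=(np.atleast_2d(p)-d["xyz"])@q2R(d["rotation"]); c=c@d["mtx"].T; return c[:,:2]/c[:,2:]
def crop(d,x0,y0,x1,y1,s,name):
    c=cv2.resize(d["frame"][y0:y1,x0:x1,::-1],None,fx=s,fy=s,interpolation=cv2.INTER_CUBIC); cv2.imwrite("pics/"+name,c)
E
python3 - <<'E'
from h import *
d=manip.get_image("top"); crop(d,240,130,400,300,3.5,"t1.png"); crop(d,90,220,210,290,6,"t2.png")
s=manip.get_image("scene"); crop(s,220,210,400,380,3.5,"s1.png")
E
```

```text
(no output)
```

View pics/t1.png

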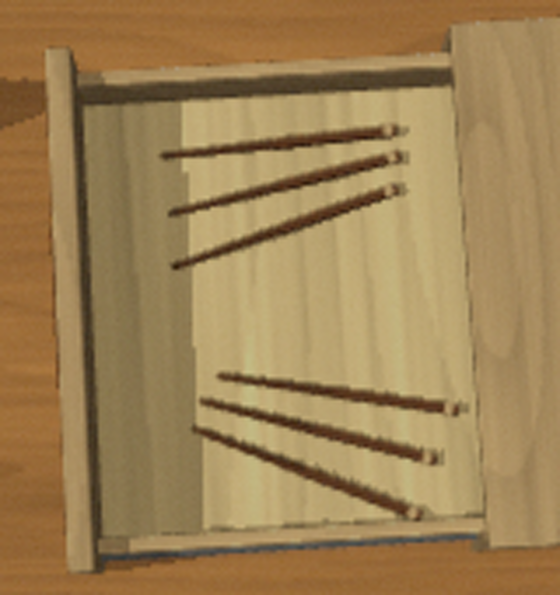

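View pics/t2.png

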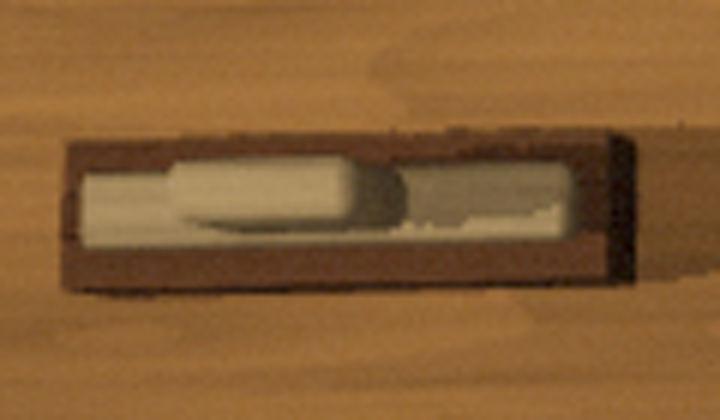

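View pics/s1.png

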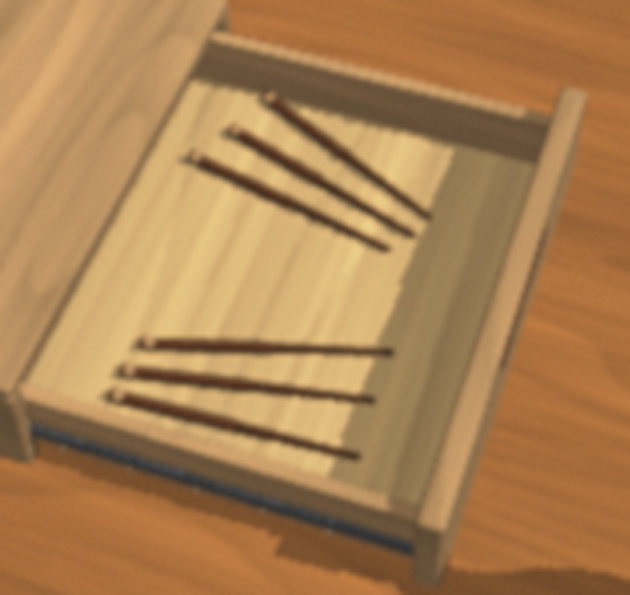

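Run:
```python
from h import *
np.set_printoptions(precision=4,suppress=True)
d=manip.get_image("top"); s=manip.get_image("scene")
f=lambda P:np.array(P,float)/3.5+[240,130]
print("panel top outer",cast(d,f([(47,48),(67,572)]),.085), "inner",cast(d,f([(73,48),(100,570)]),.085))
print("wall tops far outer/inner",cast(d,f([(100,72),(448,55),(100,90),(448,68)]),.064))
print("wall near in/out",cast(d,f([(130,540),(482,517),(130,553),(480,530)]),.064))
print("chest front top",cast(d,f([(450,25),(490,548)]),.09))
S=[((163,156),(405,130)),((170,214),(405,157)),((173,267),(403,189)),((220,376),(466,408)),((202,401),(440,458)),((194,429),(424,514))]
for a,b in S:
    p=cast(d,f([a,b]),.022); print(p[0],p[1],np.linalg.norm(p[0]-p[1]),np.degrees(np.arctan2(*(p[0]-p[1])[:2])))
g=lambda P:np.array(P,float)/6+[90,220]
st=cast(d,g([(66,142),(610,132),(610,280),(62,290)]),.048); print("stand",st,st.mean(0))
hd=cast(d,g([(82,173),(572,162),(572,238),(82,248)]),.07); print("head",hd,hd.mean(0))
gr=cast(d,g([(170,160),(348,155),(348,217),(170,222)]),.136); print("grip",gr,gr.mean(0))
c=np.array([(440,292),(542,318)]);print(cast(s,c,.048))
f2=lambda P:np.array(P,float)/3.5+[220,210]
for a,b in [((392,352),(137,343)),((373,400),(117,371)),((358,456),(106,396)),((388,248),(184,156)),((412,235),(227,131)),((430,216),(265,97))]:
    p=cast(s,f2([a,b]),.022); print(p[0],p[1],np.linalg.norm(p[0]-p[1]))
print(manip.get_state()["time"])
```

```text
panel top outer [[0.7302 0.0998 0.085 ]
 [0.3787 0.086  0.085 ]] inner [[0.73   0.0823 0.085 ]
 [0.3797 0.0646 0.085 ]]
wall tops far outer/inner [[ 0.7198  0.066   0.064 ]
 [ 0.729  -0.1735  0.064 ]
 [ 0.707   0.066   0.064 ]
 [ 0.7198 -0.1732  0.064 ]]
wall near in/out [[ 0.3994  0.0466  0.064 ]
 [ 0.4115 -0.1874  0.064 ]
 [ 0.3909  0.0467  0.064 ]
 [ 0.4029 -0.1858  0.064 ]]
chest front top [[ 0.7414 -0.1721  0.09  ]
 [ 0.3904 -0.1883  0.09  ]]
[0.6713 0.0253 0.022 ] [ 0.6881 -0.1468  0.022 ] 0.17288996218626956 -5.597534090048362
[0.6293 0.0206 0.022 ] [ 0.6685 -0.1463  0.022 ] 0.17145542846984968 -13.219100017716714
[0.5912 0.0188 0.022 ] [ 0.6453 -0.1443  0.022 ] 0.1718093713324336 -18.339912713385882
[ 0.5136 -0.0134  0.022 ] [ 0.4889 -0.1844  0.022 ] 0.1727476138465282 8.204695197392118
[ 0.4962 -0.0007  0.022 ] [ 0.4543 -0.1654  0.022 ] 0.16988758111419108 14.278742692985277
[0.4767 0.005  0.022 ] [ 0.4157 -0.1533  0.022 ] 0.16962195664807111 21.07574888853134
stand [[0.5015 0.4655 0.048 ]
 [0.5027 0.2506 0.048 ]
 [0.444  0.2495 0.048 ]
 [0.4429 0.4646 0.048 ]] [0.4728 0.3576 0.048 ]
head [[0.4867 0.449  0.07  ]
 [0.4886 0.2595 0.07  ]
 [0.459  0.2589 0.07  ]
 [0.4576 0.4478 0.07  ]] [0.473  0.3538 0.07  ]
grip [[0.484  0.3879 0.136 ]
 [0.485  0.3233 0.136 ]
 [0.4623 0.3226 0.136 ]
 [0.4613 0.3871 0.136 ]] [0.4732 0.3552 0.136 ]
[[0.473  0.243  0.048 ]
 [0.4602 0.4692 0.048 ]]
[0.5957 0.0205 0.022 ] [ 0.6505 -0.1405  0.022 ] 0.17002313571486624
[0.6341 0.0217 0.022 ] [ 0.6746 -0.1431  0.022 ] 0.16962598608821391
[0.6751 0.0272 0.022 ] [ 0.6939 -0.1412  0.022 ] 0.1694067691861639
[ 0.5174 -0.0117  0.022 ] [ 0.494  -0.1803  0.022 ] 0.17021863595580866
[0.5008 0.0001 0.022 ] [ 0.4608 -0.1608  0.022 ] 0.1658020937827462
[0.4805 0.0063 0.022 ] [ 0.4198 -0.1478  0.022 ] 0.16573541395691999
0.3
```

>>> drive_tool(series="0 0 -0.016 0 0 -0.123 1;0 0 -0.016 0 0 -0.123 1;0 0 -0.016 0 0 -0.123 1;0 0 -0.016 0 0 -0.123 1;0 0 -0.016 0 0 -0.123 1")

```text
time: 0.72
tool_pos: [0.1404, -0.6089, 0.337]
tcp_rot: [-0.0, 0.912, 0.411, -0.0]
contact_force: [-0.8, -0.4, -0.8]
finger_gap: 0.0854
```

>>> drive_tool(series="0 0 -0.016 0 0 -0.123 1;0 0 -0.016 0 0 -0.123 1;0 0 -0.016 0 0 -0.123 1;0 0 -0.016 0 0 -0.123 1;0 0 -0.016 0 0 -0.123 1")

```text
time: 1.13
tool_pos: [0.1404, -0.6089, 0.4171]
tcp_rot: [-0.0, 0.744, 0.668, -0.0]
contact_force: [1.0, -0.4, -0.0]
finger_gap: 0.0856
```

>>> drive_tool(series="0 0 -0.016 0 0 -0.123 1;0 0 0 0 0 0 1")

```text
time: 1.3
tool_pos: [0.1407, -0.6098, 0.4356]
tcp_rot: [0.002, 0.702, 0.713, -0.001]
contact_force: [0.3, -0.3, 1.6]
finger_gap: 0.0856
```

>>> drive_tool(series="0.0315 0.024 0 0 0 0 1;0.0315 0.024 0 0 0 0 1;0.0315 0.024 0 0 0 0 1;0.0315 0.024 0 0 0 0 1;0.0315 0.024 0 0 0 0 1")

```text
time: 1.72
tool_pos: [0.2597, -0.4486, 0.4316]
tcp_rot: [-0.0, 0.705, 0.709, -0.0]
contact_force: [0.2, -0.4, 1.0]
finger_gap: 0.0855
```

>>> drive_tool(series="0.0315 0.024 0 0 0 0 1;0.0315 0.024 0 0 0 0 1;0.0315 0.024 0 0 0 0 1;0.0315 0.024 0 0 0 0 1;0.0315 0.024 0 0 0 0 1")

```text
time: 2.13
tool_pos: [0.3782, -0.29, 0.4319]
tcp_rot: [-0.0, 0.705, 0.709, -0.0]
contact_force: [1.4, -0.8, 0.2]
finger_gap: 0.0855
```

>>> drive_tool(series="0.0315 0.024 0 0 0 0 1;0.0315 0.024 0 0 0 0 1;0.0315 0.024 0 0 0 0 1;0.04 0 0 0 0 0 1;0.04 0 0 0 0 0 1")

```text
time: 2.55
tool_pos: [0.4486, -0.1149, 0.4312]
tcp_rot: [-0.001, 0.705, 0.709, 0.0]
contact_force: [0.7, 0.5, -0.6]
finger_gap: 0.0854
```

>>> drive_tool(series="0.04 0 0 0 0 0 1;0.04 0 0 0 0 0 1;0.04 0 0 0 0 0 1;0.04 0 0 0 0 0 1;0.04 0 0 0 0 0 1")

```text
time: 2.97
tool_pos: [0.4456, 0.085, 0.4319]
tcp_rot: [0.0, 0.705, 0.709, -0.0]
contact_force: [1.4, -0.2, 0.9]
finger_gap: 0.0855
```

>>> drive_tool(series="0.04 0 0 0 0 0 1;0.04 0 0 0 0 0 1;0.04 0 0 0 0 0 1;0.04 0 0 0 0 0 1;0 0 0 0 0 0 1")

```text
time: 3.38
tool_pos: [0.4417, 0.2514, 0.4316]
tcp_rot: [-0.002, 0.701, 0.713, 0.001]
contact_force: [-1.6, -0.1, -0.6]
finger_gap: 0.0854
```

>>> drive_tool(series="0.034 0.01 0 0 0 0 1;0.035 0.011 0 0 0 0 1;0.035 0.01 0 0 0 0 1;0 0 0.04 0 0 0 1;0 0 0.04 0 0 0 1")

```text
time: 3.8
tool_pos: [0.4746, 0.3518, 0.3522]
tcp_rot: [-0.001, 0.703, 0.711, 0.002]
contact_force: [1.1, 0.6, -1.1]
finger_gap: 0.0852
```

>>> drive_tool(series="0 0 0.04 0 0 0 1;0 0 0.04 0 0 0 1;0 0 0.04 0 0 0 1;0 0 0.03 0 0 0 1;0 0 0 0 0 0 1")

```text
time: 4.22
tool_pos: [0.4727, 0.344, 0.1956]
tcp_rot: [-0.0, 0.705, 0.709, -0.005]
contact_force: [-0.6, -1.6, -0.4]
finger_gap: 0.0851
```

Run:
```python
from h import *
s=manip.get_image("scene"); crop(s,400,180,600,360,4,"s2.png")
d=manip.get_image("top"); crop(d,40,180,260,320,3.5,"t3.png")
s=manip.get_state();print(s["tool_pos"],s["tcp_rot"],s["joint_pos"])
```

```text
[0.47461203 0.34723545 0.20201704] [-3.12519662e-04  7.04354632e-01  7.09847467e-01 -1.01435548e-03] [-0.16779669  0.5612562  -0.82180998  1.68382511  0.45184023  1.09948293
 -1.1163882 ]
```

View pics/s2.png

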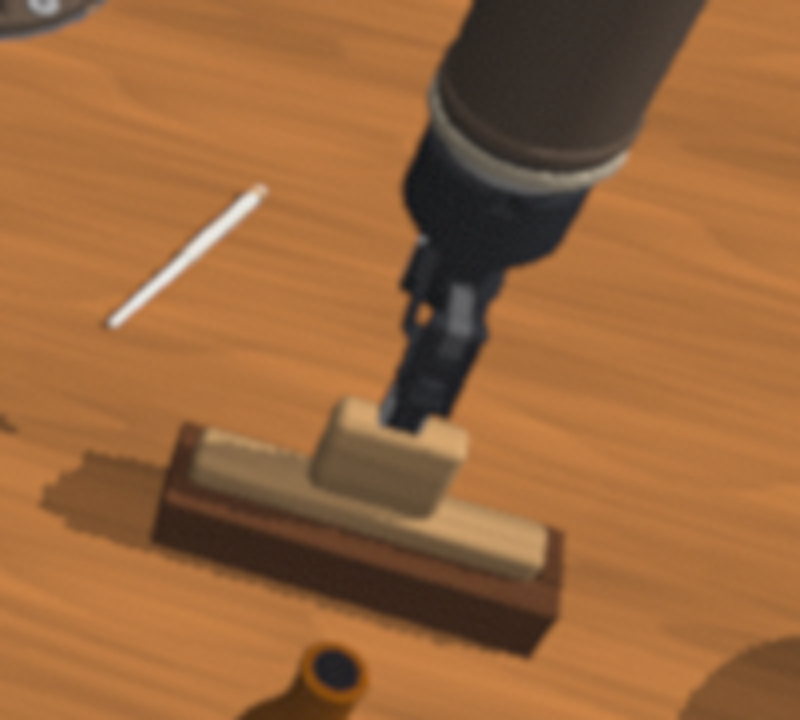

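View pics/t3.png

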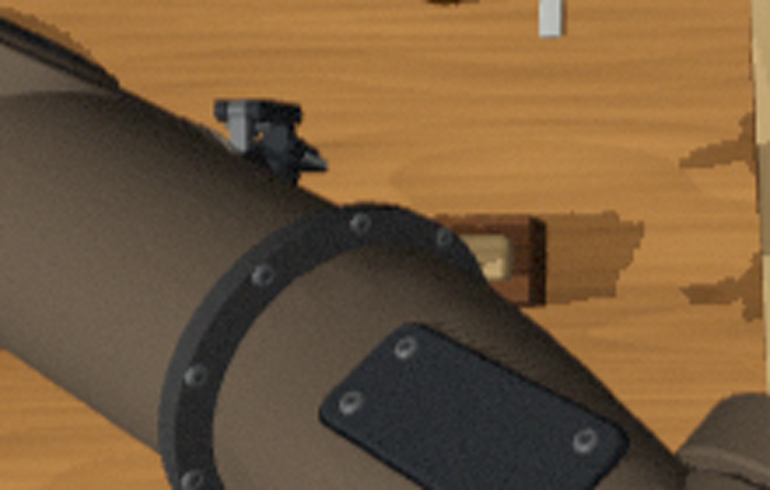

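>>> drive_tool(series="0.008 -0.001 0.03 0 0 0 1;0 0 0.03 0 0 0 1;0 0 0.02 0 0 0 1;0 0 0.012 0 0 0 1;0 0 0 0 0 0 1")

```text
time: 4.73
tool_pos: [0.4741, 0.3554, 0.1101]
tcp_rot: [0.0, 0.704, 0.71, -0.0]
contact_force: [-1.3, -0.2, 0.3]
finger_gap: 0.0852
```

Run:
```python
from h import *
s=manip.get_image("scene"); crop(s,400,180,600,360,4,"s3.png")
s=manip.get_state();print(s["tool_pos"],s["tcp_rot"],s["contact_force"])
```

```text
[0.47443264 0.35600614 0.11140197] [3.83876098e-05 7.04187730e-01 7.10013675e-01 4.69604376e-04] [-0.16304012  0.74627589  0.07189096]
```

View pics/s3.png

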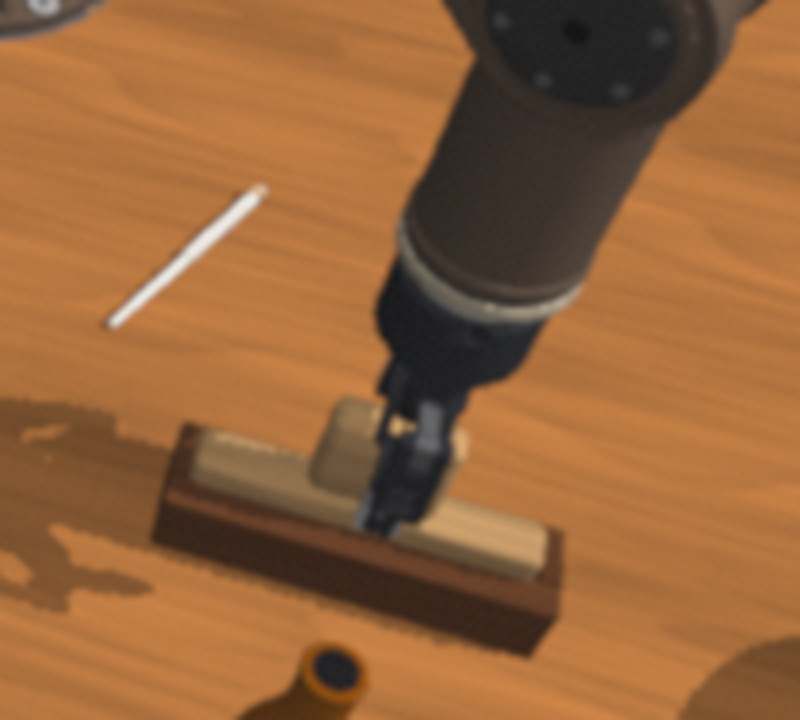

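>>> drive_tool(series="0 0 0 0 0 0 0;0 0 0 0 0 0 0;0 0 0 0 0 0 0;0 0 0 0 0 0 0;0 0 0 0 0 0 0")

```text
time: 5.2
tool_pos: [0.4743, 0.3556, 0.111]
tcp_rot: [0.0, 0.704, 0.71, 0.0]
contact_force: [1.1, -0.4, 0.8]
finger_gap: 0.0256
```

>>> drive_tool(series="0 0 0 0 0 0 0;0 0 0 0 0 0 0;0 0 0 0 0 0 0;0 0 0 0 0 0 0")

```text
time: 5.53
tool_pos: [0.4742, 0.3556, 0.1108]
tcp_rot: [0.0, 0.704, 0.71, 0.0]
contact_force: [0.1, -1.9, 6.8]
finger_gap: 0.0233
```

Run:
```python
from h import *
for i in range(4):
  im=manip.get_image("scene")
  s=manip.get_state();print(s["tool_pos"],s["tcp_rot"],s["contact_force"],s["moment"],s["finger_gap"])
```

```text
[0.47423959 0.35561157 0.11079698] [1.83242015e-04 7.04022648e-01 7.10177421e-01 3.28818804e-04] [ 0.09526978 -1.29865301  6.06807337] [-0.19739396  0.07139911 -0.01237053] 0.023839729039402128
[0.47422529 0.35559444 0.11078468] [1.82067457e-04 7.04022775e-01 7.10177308e-01 3.00467181e-04] [ 0.28106736 -1.67488707  6.71390678] [-0.25249021  0.01990476  0.02302705] 0.023509574671923522
[0.474254   0.3556074  0.11079648] [1.76039138e-04 7.04052028e-01 7.10148298e-01 3.26165696e-04] [-0.08213846 -1.75391247  5.14919438] [-0.2621875   0.08276293  0.00389782] 0.02350918872404998
[0.47423091 0.35560796 0.11079244] [1.82962152e-04 7.04016078e-01 7.10183945e-01 3.05360049e-04] [ 0.50625411 -2.13431424  5.35729373] [-0.27845511  0.11001105  0.01903852] 0.023200689749722447
```

>>> drive_tool(series="0 0 -0.02 0 0 0 0;0 0 -0.03 0 0 0 0;0 0 -0.04 0 0 0 0;0 0 -0.04 0 0 0 0;0 0 0 0 0 0 0")

```text
time: 6.15
tool_pos: [0.4753, 0.3587, 0.2478]
tcp_rot: [0.0, 0.704, 0.71, 0.005]
contact_force: [0.5, 1.1, -1.4]
finger_gap: 0.0235
```

Run:
```python
from h import *
s=manip.get_image("scene"); crop(s,340,40,600,360,2.2,"s4.png")
s=manip.get_state();print(s["tool_pos"],s["tcp_rot"],s["contact_force"],s["moment"])
```

```text
[0.47485766 0.35751058 0.24436794] [2.03070004e-04 7.03915143e-01 7.10275379e-01 3.50929953e-03] [-0.1225298  -0.61276748 -1.00106318] [-0.06216471 -0.00139452  0.03786638]
```

View pics/s4.png

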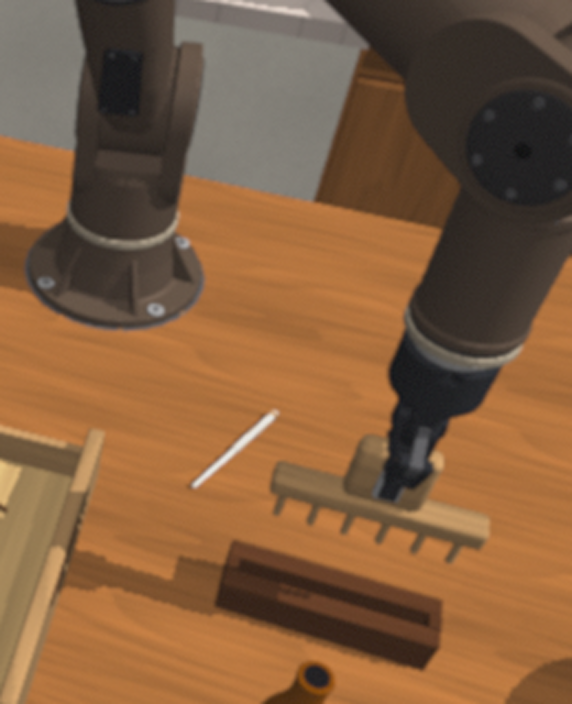

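>>> drive_tool(series="-0.02 0 0 0 0 0 0;-0.038 0 0 0 0 0 0;-0.04 0 0 0 0 0 0;-0.04 0 0 0 0 0 0;-0.04 0 0 0 0 0 0")

```text
time: 6.62
tool_pos: [0.4745, 0.1753, 0.2389]
tcp_rot: [-0.0, 0.704, 0.71, -0.001]
contact_force: [0.5, -0.7, -1.1]
finger_gap: 0.0234
```

>>> drive_tool(series="-0.038 0.012 0 0 0 -0.007 0;-0.038 0.012 0 0 0 -0.007 0;-0.038 0.012 0 0 0 -0.007 0;-0.038 0.012 0 0 0 -0.007 0;-0.038 0.012 0 0 0 -0.007 0")

```text
time: 7.03
tool_pos: [0.5393, -0.0134, 0.2391]
tcp_rot: [-0.001, 0.691, 0.723, -0.001]
contact_force: [0.2, 0.4, -1.6]
finger_gap: 0.0235
```

>>> drive_tool(series="-0.03 0.01 0 0 0 -0.007 0;-0.02 0.01 0 0 0 0 0;0 0 0 0 0 0 0;0 0 0 0 0 0 0")

```text
time: 7.37
tool_pos: [0.5617, -0.0616, 0.2386]
tcp_rot: [-0.001, 0.69, 0.724, -0.001]
contact_force: [-0.4, 0.9, -1.9]
finger_gap: 0.0234
```

Run:
```python
from h import *
s=manip.get_image("scene"); crop(s,180,100,420,380,2.1,"s5.png")
s=manip.get_state();print(s["tool_pos"],s["tcp_rot"],2*np.degrees(np.arctan2(s["tcp_rot"][2],s["tcp_rot"][1])),s["contact_force"],s["joint_pos"])
```

```text
[ 0.56141291 -0.0598785   0.23905301] [-1.07924063e-03  6.89041416e-01  7.24721046e-01 -4.08401649e-04] 92.89137447674194 [ 0.69609995  0.33069714 -0.89336806] [ 0.59271947  0.48226362 -0.82587497  1.69553854  0.38388008  1.13663733
 -0.29119515]
```

View pics/s5.png

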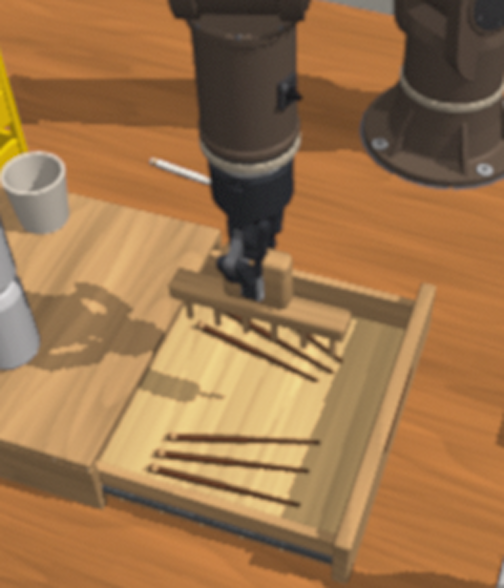

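>>> drive_tool(series="-0.004 -0.0015 0.02 0 0 0 0;0 0 0.03 0 0 0 0;0 0 0.03 0 0 0 0;0 0 0.02 0 0 0 0;0 0 0.009 0 0 0 0")

```text
time: 7.83
tool_pos: [0.5584, -0.0626, 0.1283]
tcp_rot: [-0.002, 0.688, 0.726, -0.001]
contact_force: [-0.6, 0.0, -1.5]
finger_gap: 0.0234
```

>>> drive_tool(series="0 0 0.002 0 0 0 0;0 0 0.002 0 0 0 0;0 0 0 0 0 0 0")

```text
time: 8.08
tool_pos: [0.5615, -0.0634, 0.1283]
tcp_rot: [0.001, 0.689, 0.725, 0.001]
contact_force: [-0.1, -0.2, -1.4]
finger_gap: 0.023
```

Run:
```python
from h import *
s=manip.get_image("scene"); crop(s,220,180,420,380,3,"s6.png")
s=manip.get_state();print(s["tool_pos"],s["tcp_rot"],2*np.degrees(np.arctan2(s["tcp_rot"][2],s["tcp_rot"][1])),s["contact_force"])
```

```text
[ 0.5616194  -0.06359763  0.12852566] [7.04900313e-04 6.88678632e-01 7.25066091e-01 6.39910013e-04] 92.94874683703122 [ 0.12911349 -0.22736899 -1.87440591]
```

View pics/s6.png

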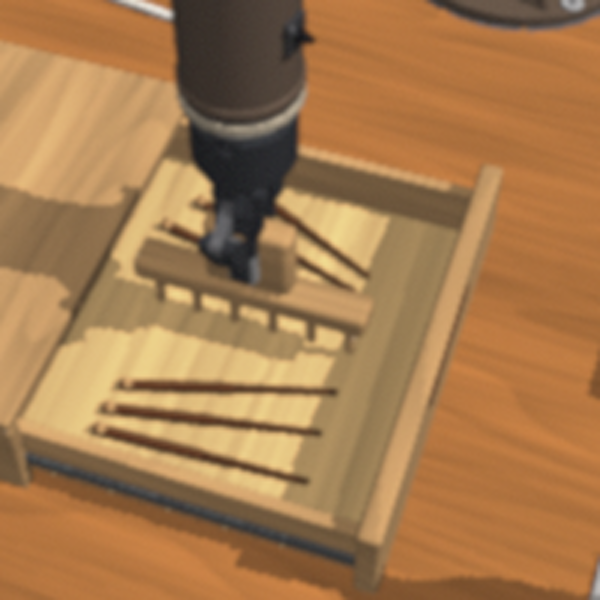

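>>> drive_tool(series="0 0 0.004 0 0 0 0;0 0 0.002 0 0 0 0;0 0 0 0 0 0 0;0 0 0 0 0 0 0")

```text
time: 8.47
tool_pos: [0.5609, -0.0642, 0.1214]
tcp_rot: [0.0, 0.689, 0.725, -0.0]
contact_force: [0.5, 0.4, -2.0]
finger_gap: 0.0235
```

>>> drive_tool(series="0 0.01 0 0 0 0 0;0 0.012 0 0 0 0 0;0 0.012 0 0 0 0 0;0 0.012 0 0 0 0 0;0 0.012 0 0 0 0 0")

```text
time: 8.88
tool_pos: [0.6202, -0.0612, 0.1214]
tcp_rot: [0.0, 0.689, 0.725, 0.0]
contact_force: [0.0, 0.1, -0.7]
finger_gap: 0.0237
```

>>> drive_tool(series="0 0.012 0 0 0 0 0;0 0.012 0 0 0 0 0;0 0.012 0 0 0 0 0;0 0.01 0 0 0 0 0;0 0.006 0 0 0 0 0")

```text
time: 9.3
tool_pos: [0.6723, -0.0584, 0.1212]
tcp_rot: [0.0, 0.689, 0.725, 0.0]
contact_force: [-0.5, 0.7, -1.4]
finger_gap: 0.0233
```

Run:
```python
from h import *
s=manip.get_image("scene"); crop(s,220,180,420,380,3,"s7.png")
s=manip.get_state();print(s["tool_pos"],s["tcp_rot"],2*np.degrees(np.arctan2(s["tcp_rot"][2],s["tcp_rot"][1])),s["contact_force"])
```

```text
[ 0.67283237 -0.05827552  0.12122495] [2.42476247e-04 6.88977826e-01 7.24782095e-01 6.41162405e-04] 92.90147574597236 [ 1.71526763  0.12329921 -1.30660618]
```

View pics/s7.png

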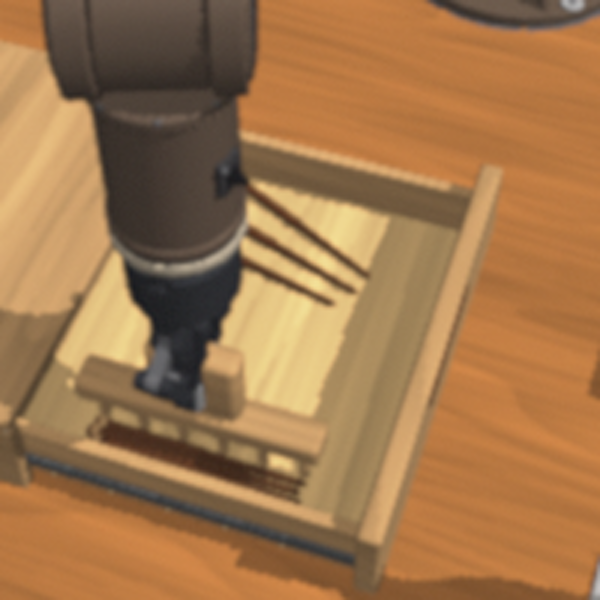

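>>> drive_tool(series="0 0.004 0 0 0 0 0;0 0.003 0 0 0 0 0;0 0.002 0 0 0 0 0;0 0 0 0 0 0 0")

```text
time: 9.68
tool_pos: [0.6799, -0.0581, 0.1213]
tcp_rot: [0.0, 0.689, 0.725, 0.0]
contact_force: [-1.1, 0.2, -1.2]
finger_gap: 0.0231
```

>>> drive_tool(series="0 0.002 0 0 0 0 0;0 0.001 0 0 0 0 0;0 0 0 0 0 0 0")

```text
time: 9.93
tool_pos: [0.6828, -0.058, 0.1214]
tcp_rot: [0.0, 0.689, 0.725, 0.0]
contact_force: [-0.6, 1.0, -2.1]
finger_gap: 0.0232
```

Run:
```python
from h import *
s=manip.get_image("scene"); crop(s,220,250,420,380,4,"s8.png")
s=manip.get_state();print(s["tool_pos"],s["tcp_rot"],2*np.degrees(np.arctan2(s["tcp_rot"][2],s["tcp_rot"][1])),s["contact_force"])
```

```text
[ 0.68275043 -0.05798504  0.12136186] [8.91806562e-05 6.88905019e-01 7.24851617e-01 1.60139593e-05] 92.91301157322626 [ 0.4845591  -1.11526851 -1.83806874]
```

View pics/s8.png

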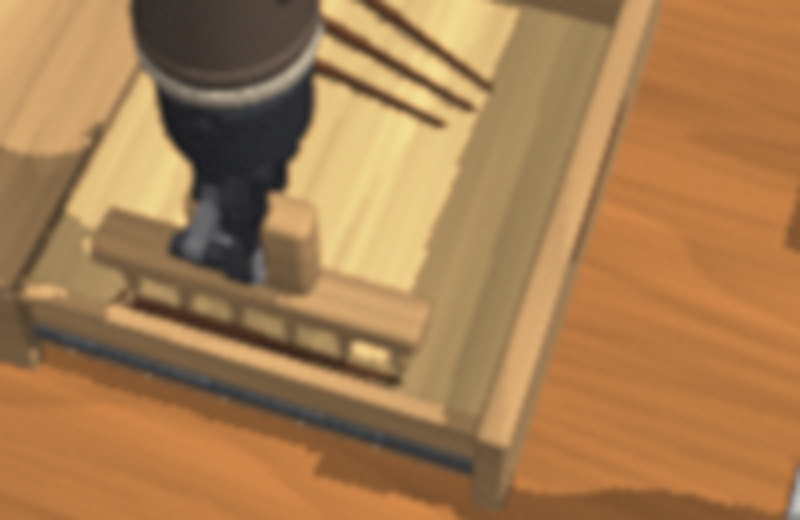

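>>> drive_tool(series="0 0.001 0 0 0 0 0;0 0.001 0 0 0 0 0;0 0 0 0 0 0 0")

```text
time: 10.23
tool_pos: [0.6849, -0.0579, 0.1213]
tcp_rot: [0.0, 0.689, 0.725, 0.0]
contact_force: [0.4, -0.3, -1.7]
finger_gap: 0.0232
```

>>> drive_tool(series="0 0.001 0 0 0 0 0;0 0.001 0 0 0 0 0;0 0 0 0 0 0 0")

```text
time: 10.48
tool_pos: [0.6869, -0.0577, 0.1213]
tcp_rot: [0.0, 0.689, 0.725, 0.0]
contact_force: [-0.8, 1.3, -2.0]
finger_gap: 0.0233
```

>>> drive_tool(series="0 0.001 0 0 0 0 0;0 0.001 0 0 0 0 0;0 0 0 0 0 0 0")

```text
time: 10.73
tool_pos: [0.6889, -0.0576, 0.1213]
tcp_rot: [0.0, 0.689, 0.725, 0.0]
contact_force: [-0.4, 0.1, -1.5]
finger_gap: 0.0235
```

>>> drive_tool(series="0 0.001 0 0 0 0 0;0 0 0 0 0 0 0;0 0 0 0 0 0 0")

```text
time: 10.98
tool_pos: [0.6897, -0.0575, 0.1213]
tcp_rot: [-0.0, 0.689, 0.725, -0.0]
contact_force: [-0.1, 0.3, -1.4]
finger_gap: 0.0235
```

Run:
```python
from h import *
s=manip.get_image("scene"); crop(s,220,250,420,380,4,"s9.png")
d=manip.get_image("top"); crop(d,240,130,400,300,3.5,"t4.png")
s=manip.get_state();print(s["tool_pos"],s["tcp_rot"],2*np.degrees(np.arctan2(s["tcp_rot"][2],s["tcp_rot"][1])),s["contact_force"],s["moment"])
```

```text
[ 0.68967301 -0.05753734  0.12128957] [-1.11026069e-05  6.88870596e-01  7.24884337e-01 -1.35031684e-05] 92.91845373978502 [-0.52868905  0.11857751 -1.45475138] [ 0.022546    0.12940889 -0.04215534]
```

View pics/s9.png

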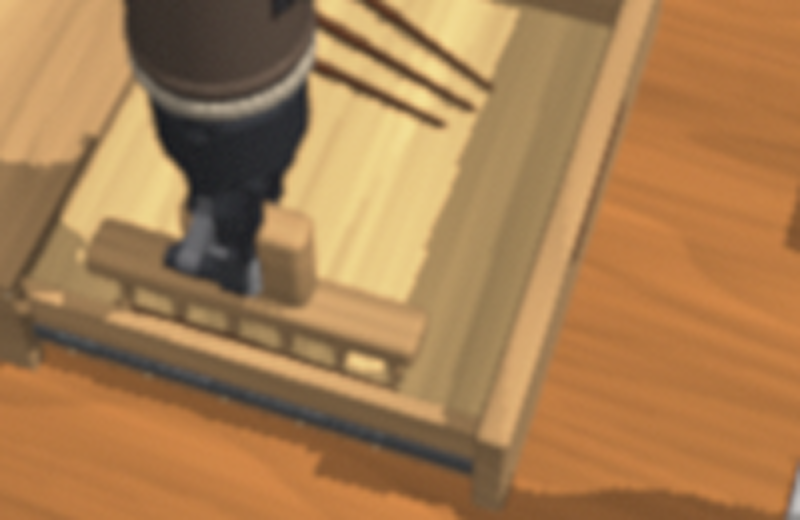

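View pics/t4.png

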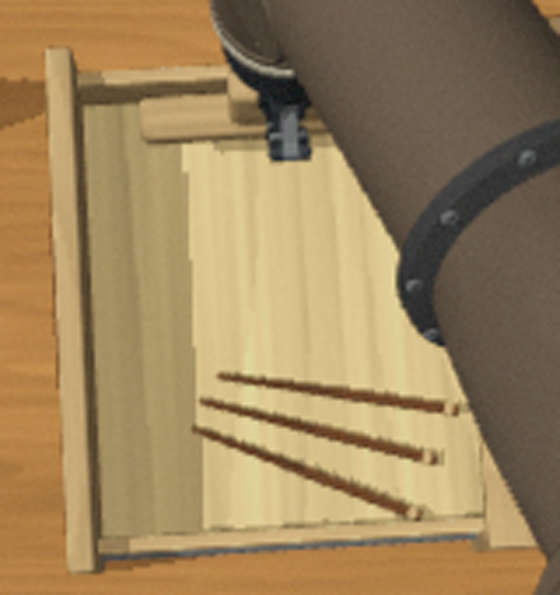

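Run:
```python
from h import *
np.set_printoptions(precision=4,suppress=True)
s=manip.get_image("scene"); c=s["frame"][290:372,222:350,::-1]; cv2.imwrite("pics/s10.png",cv2.resize(c,None,fx=6,fy=6,interpolation=cv2.INTER_CUBIC))
f2=lambda P:np.array(P,float)/4+[220,250]
print("far wall inner/outer top", cast(s,f2([(110,305),(440,415),(110,322),(440,430)]),.064))
for x in (.705,.71,.715,.72,.725,.73): print(x,proj(s,[(x,-.06,.064)]))
```

```text
far wall inner/outer top [[ 0.7233 -0.1271  0.064 ]
 [ 0.7192  0.0616  0.064 ]
 [ 0.7325 -0.1223  0.064 ]
 [ 0.727   0.0645  0.064 ]]
0.705 [[279.3541 329.1981]]
0.71 [[278.3696 331.1293]]
0.715 [[277.3788 333.0729]]
0.72 [[276.3817 335.029 ]]
0.725 [[275.3781 336.9977]]
0.73 [[274.368 338.979]]
```

View pics/s10.png

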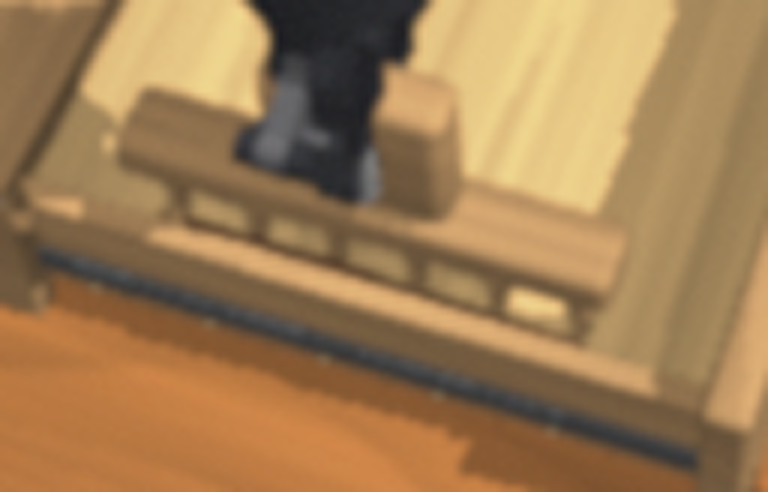

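>>> drive_tool(series="0 0.001 0 0 0 0 0;0 0 0 0 0 0 0;0 0 0 0 0 0 0")

```text
time: 11.38
tool_pos: [0.6902, -0.0575, 0.1211]
tcp_rot: [-0.0, 0.689, 0.725, -0.0]
contact_force: [-3.4, -0.0, -0.8]
finger_gap: 0.0235
```

>>> drive_tool(series="0 0.001 0 0 0 0 0;0 0 0 0 0 0 0;0 0 0 0 0 0 0")

```text
time: 11.63
tool_pos: [0.6906, -0.0574, 0.1209]
tcp_rot: [-0.001, 0.689, 0.725, -0.001]
contact_force: [-6.0, 0.1, 1.2]
finger_gap: 0.0232
```

>>> drive_tool(series="0 0.001 0 0 0 0 0;0 0 0 0 0 0 0;0 0 0 0 0 0 0")

```text
time: 11.88
tool_pos: [0.6909, -0.0574, 0.1207]
tcp_rot: [-0.001, 0.689, 0.725, -0.002]
contact_force: [-8.5, 1.5, 1.8]
finger_gap: 0.0232
```

>>> drive_tool(series="0 -0.004 0 0 0 0 0;0 -0.006 0 0 0 0 0;0 -0.02 0 0 0 0 0;0 -0.025 0 0 0 0 0;0 -0.025 0 0 0 0 0")

```text
time: 12.3
tool_pos: [0.6125, -0.0613, 0.1214]
tcp_rot: [0.001, 0.689, 0.725, 0.001]
contact_force: [0.0, 0.8, -1.6]
finger_gap: 0.0234
```

>>> drive_tool(series="-0.004 -0.025 0 0 0 0 0;-0.004 -0.02 0 0 0 0 0;0 0 0 0 0 0 0;0 0 0 0 0 0 0")

```text
time: 12.63
tool_pos: [0.568, -0.0726, 0.1219]
tcp_rot: [0.001, 0.689, 0.725, 0.0]
contact_force: [0.3, 0.1, -2.1]
finger_gap: 0.0232
```

Run:
```python
from h import *
s=manip.get_image("scene"); crop(s,220,210,400,380,4,"s11.png")
d=manip.get_image("top"); crop(d,240,130,400,300,3.5,"t5.png")
s=manip.get_state();print(s["tool_pos"],s["tcp_rot"],2*np.degrees(np.arctan2(s["tcp_rot"][2],s["tcp_rot"][1])),s["contact_force"])
```

```text
[ 0.56947065 -0.07171016  0.12187504] [0.00078545 0.6889288  0.72482811 0.00084452] 92.90918051890529 [ 0.5882358   0.22467461 -1.65246144]
```

View pics/s11.png

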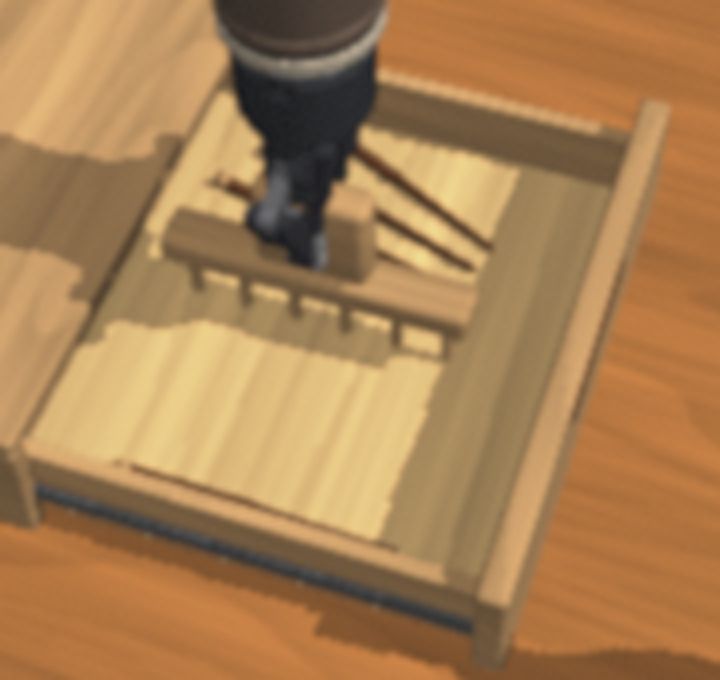

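View pics/t5.png

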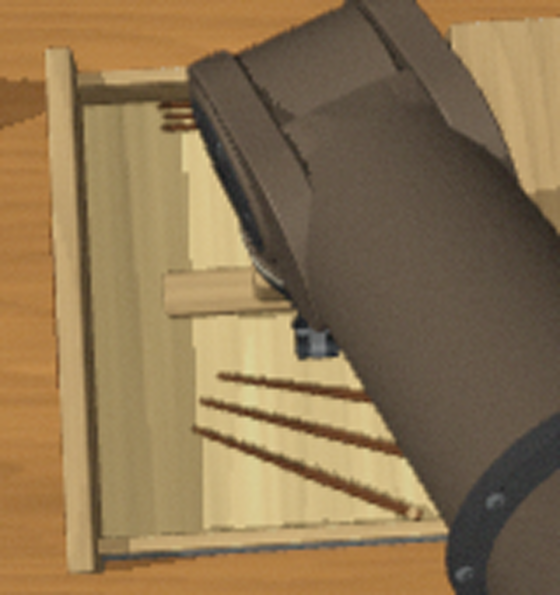

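>>> drive_tool(series="0 -0.01 0 0 0 0 0;0 -0.012 0 0 0 0 0;0 -0.012 0 0 0 0 0;0 -0.012 0 0 0 0 0;0 -0.012 0 0 0 0 0")

```text
time: 13.15
tool_pos: [0.5099, -0.0742, 0.1212]
tcp_rot: [-0.0, 0.689, 0.725, 0.0]
contact_force: [-0.5, -0.2, -1.0]
finger_gap: 0.023
```

>>> drive_tool(series="0 -0.012 0 0 0 0 0;0 -0.012 0 0 0 0 0;0 -0.012 0 0 0 0 0;0 -0.01 0 0 0 0 0;0 -0.006 0 0 0 0 0")

```text
time: 13.57
tool_pos: [0.4573, -0.0772, 0.1212]
tcp_rot: [-0.0, 0.689, 0.725, -0.0]
contact_force: [-0.8, -0.1, -1.3]
finger_gap: 0.0235
```

Run:
```python
from h import *
s=manip.get_image("scene"); crop(s,220,180,400,380,3,"s12.png")
d=manip.get_image("top"); crop(d,240,130,400,300,3.5,"t6.png")
s=manip.get_state();print(s["tool_pos"],s["tcp_rot"],2*np.degrees(np.arctan2(s["tcp_rot"][2],s["tcp_rot"][1])),s["contact_force"])
```

```text
[ 0.45763708 -0.0774284   0.12129988] [-2.17945936e-05  6.88819055e-01  7.24933257e-01 -2.84121397e-04] 92.92659672628673 [ 0.54946404 -0.00324869 -2.21182612]
```

View pics/s12.png

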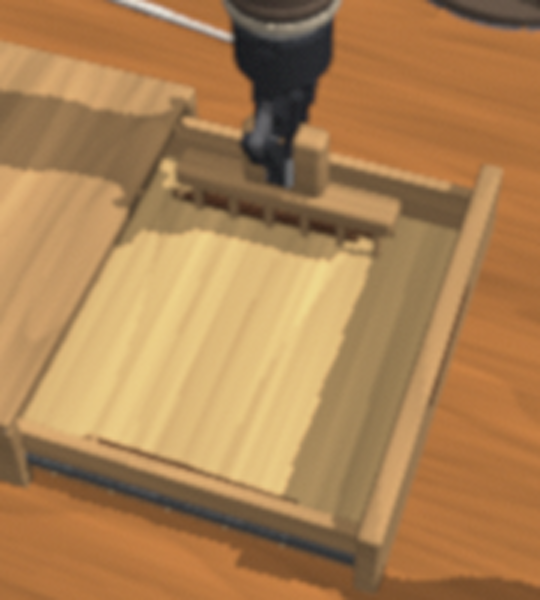

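View pics/t6.png

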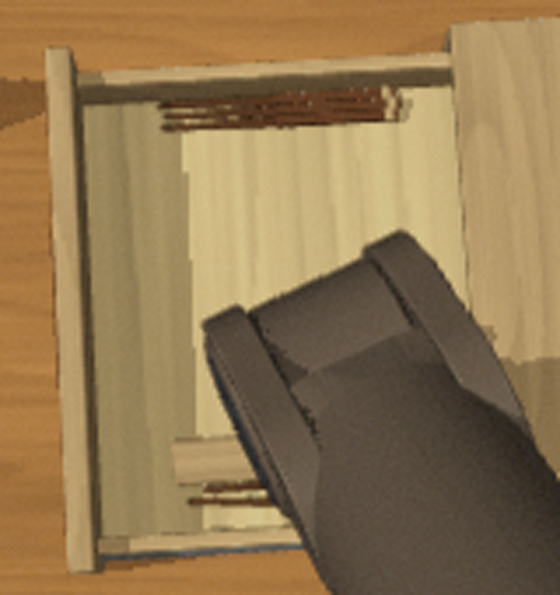

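Far row is tight. Continuing the near sweep to the expected contact at about x=0.436.

>>> drive_tool(series="0 -0.004 0 0 0 0 0;0 -0.004 0 0 0 0 0;0 -0.004 0 0 0 0 0;0 -0.003 0 0 0 0 0;0 0 0 0 0 0 0")

```text
time: 14.08
tool_pos: [0.4427, -0.0782, 0.1212]
tcp_rot: [-0.0, 0.689, 0.725, -0.0]
contact_force: [0.4, -0.1, -1.4]
finger_gap: 0.0231
```

>>> drive_tool(series="0 -0.002 0 0 0 0 0;0 -0.001 0 0 0 0 0;0 0 0 0 0 0 0;0 0 0 0 0 0 0")

```text
time: 14.42
tool_pos: [0.4404, -0.0783, 0.1213]
tcp_rot: [0.0, 0.689, 0.725, -0.0]
contact_force: [-1.1, 0.4, -1.9]
finger_gap: 0.0229
```

>>> drive_tool(series="0 -0.001 0 0 0 0 0;0 -0.001 0 0 0 0 0;0 0 0 0 0 0 0;0 0 0 0 0 0 0")

```text
time: 14.75
tool_pos: [0.4383, -0.0784, 0.1213]
tcp_rot: [-0.0, 0.689, 0.725, -0.0]
contact_force: [0.1, -0.2, -1.7]
finger_gap: 0.0233
```

>>> drive_tool(series="0 -0.001 0 0 0 0 0;0 -0.001 0 0 0 0 0;0 0 0 0 0 0 0")

```text
time: 15.0
tool_pos: [0.4367, -0.0785, 0.1214]
tcp_rot: [0.0, 0.689, 0.725, 0.0]
contact_force: [1.0, 1.0, -1.2]
finger_gap: 0.0231
```

>>> drive_tool(series="0 -0.001 0 0 0 0 0;0 0 0 0 0 0 0;0 0 0 0 0 0 0")

```text
time: 15.25
tool_pos: [0.4363, -0.0785, 0.1216]
tcp_rot: [0.001, 0.689, 0.725, 0.001]
contact_force: [3.8, -0.2, -1.6]
finger_gap: 0.0236
```

>>> drive_tool(series="0 -0.001 0 0 0 0 0;0 0 0 0 0 0 0;0 0 0 0 0 0 0")

```text
time: 15.5
tool_pos: [0.4359, -0.0785, 0.1218]
tcp_rot: [0.001, 0.689, 0.725, 0.001]
contact_force: [6.4, -1.2, -2.2]
finger_gap: 0.0233
```

>>> drive_tool(series="0 -0.001 0 0 0 0 0;0 0 0 0 0 0 0;0 0.004 0 0 0 0 0;0 0.008 0 0 0 0 0;0 0.015 0 0 0 0 0")

```text
time: 15.92
tool_pos: [0.4586, -0.0776, 0.1208]
tcp_rot: [-0.001, 0.689, 0.725, -0.002]
contact_force: [0.5, -0.5, -1.8]
finger_gap: 0.0233
```

>>> drive_tool(series="0 0.02 0 0 0 0 0;0 0.015 0 0 0 0 0;0 0 -0.03 0 0 0 0;0 0 -0.04 0 0 0 0;0 0 -0.04 0 0 0 0")

```text
time: 16.33
tool_pos: [0.4941, -0.0749, 0.2313]
tcp_rot: [-0.002, 0.688, 0.725, -0.001]
contact_force: [1.6, -1.2, -1.4]
finger_gap: 0.0232
```

Run:
```python
from h import *
s=manip.get_image("scene"); crop(s,220,180,400,380,3,"s13.png")
d=manip.get_image("top"); crop(d,240,130,400,300,3.5,"t7.png")
s=manip.get_state();print(s["tool_pos"],s["tcp_rot"],2*np.degrees(np.arctan2(s["tcp_rot"][2],s["tcp_rot"][1])),s["contact_force"])
```

```text
[ 0.49810543 -0.07448194  0.23648444] [0.00273038 0.68862406 0.72511038 0.00209469] 92.95677572723278 [-0.01361488 -0.01343737 -1.90600559]
```

View pics/s13.png

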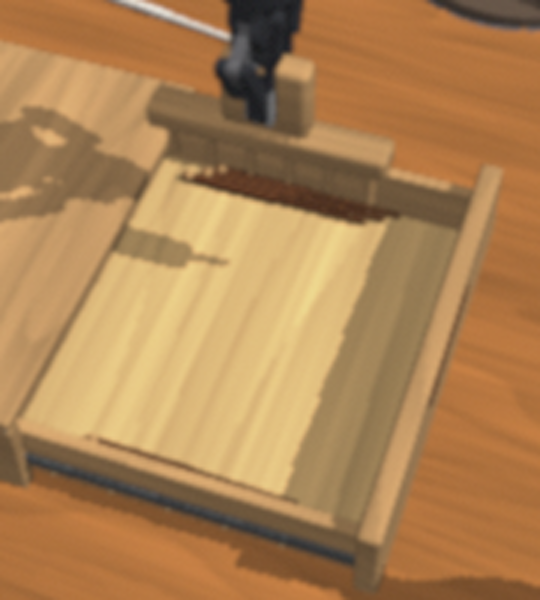

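View pics/t7.png

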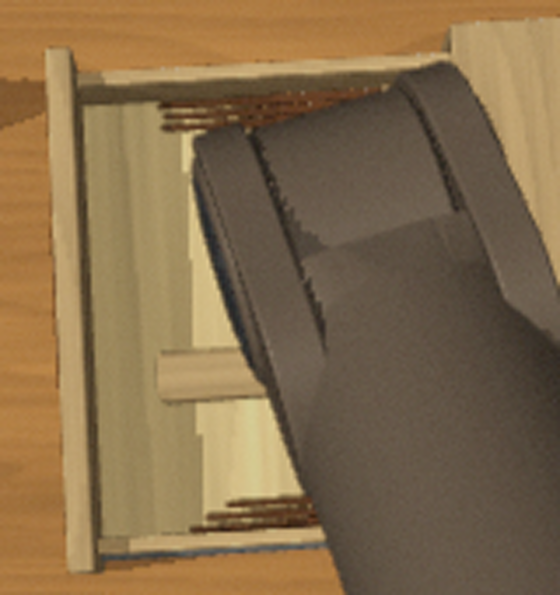

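>>> drive_tool(series="0.02 0 -0.006 0 0 0 0;0.04 0 0 0 0 0 0;0.04 0 0 0 0 0 0;0.04 0 0 0 0 0 0;0.04 0 0 0 0 0 0")

```text
time: 16.85
tool_pos: [0.4851, 0.1055, 0.2365]
tcp_rot: [-0.0, 0.689, 0.725, -0.001]
contact_force: [1.2, -0.4, -2.3]
finger_gap: 0.0232
```

>>> drive_tool(series="0.04 0 0 0 0 0 0;0.04 0 0 0 0 0 0;0.04 0 0 0 0 0 0;0.04 0 0 0 0 0 0;0.04 0 0 0 0 0 0")

```text
time: 17.27
tool_pos: [0.4751, 0.3054, 0.2361]
tcp_rot: [0.0, 0.689, 0.725, -0.001]
contact_force: [1.5, -0.6, -0.7]
finger_gap: 0.0233
```

>>> drive_tool(series="0.035 0 0 0 0 0.0435 0;0.013 0 0 0 0 0 0;0 0 0 0 0 0 0;0 0 0 0 0 0 0")

```text
time: 17.6
tool_pos: [0.4732, 0.3523, 0.2361]
tcp_rot: [-0.0, 0.704, 0.711, -0.001]
contact_force: [0.6, -0.2, -1.2]
finger_gap: 0.0232
```

Run:
```python
from h import *
s=manip.get_image("scene"); crop(s,220,180,400,380,3,"s14.png"); crop(s,400,180,600,360,4,"s15.png")
d=manip.get_image("top"); crop(d,240,130,400,300,3.5,"t8.png")
s=manip.get_state();print(s["tool_pos"],s["tcp_rot"],2*np.degrees(np.arctan2(s["tcp_rot"][2],s["tcp_rot"][1])),s["contact_force"])
```

```text
[0.47426413 0.35045206 0.23636477] [ 4.04855943e-04  7.04773155e-01  7.09431581e-01 -1.21161298e-03] 90.37746608810511 [ 0.4870872  -1.10857646 -1.53893898]
```

View pics/s14.png

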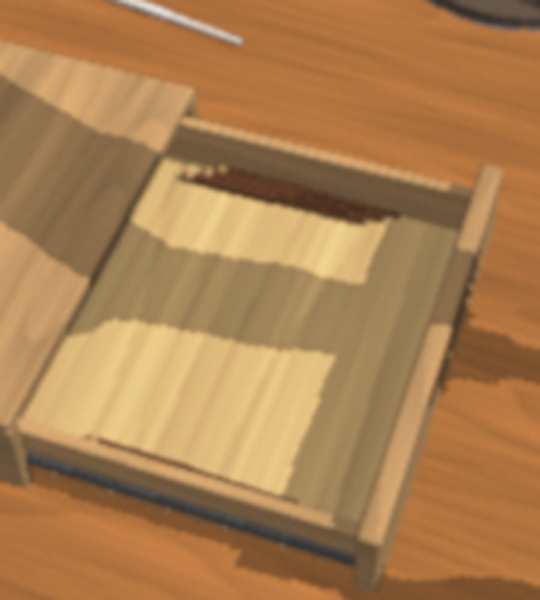

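View pics/t8.png

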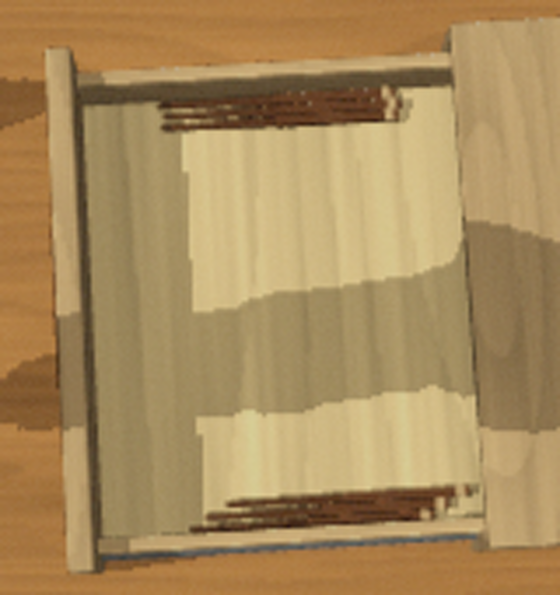

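View pics/s15.png

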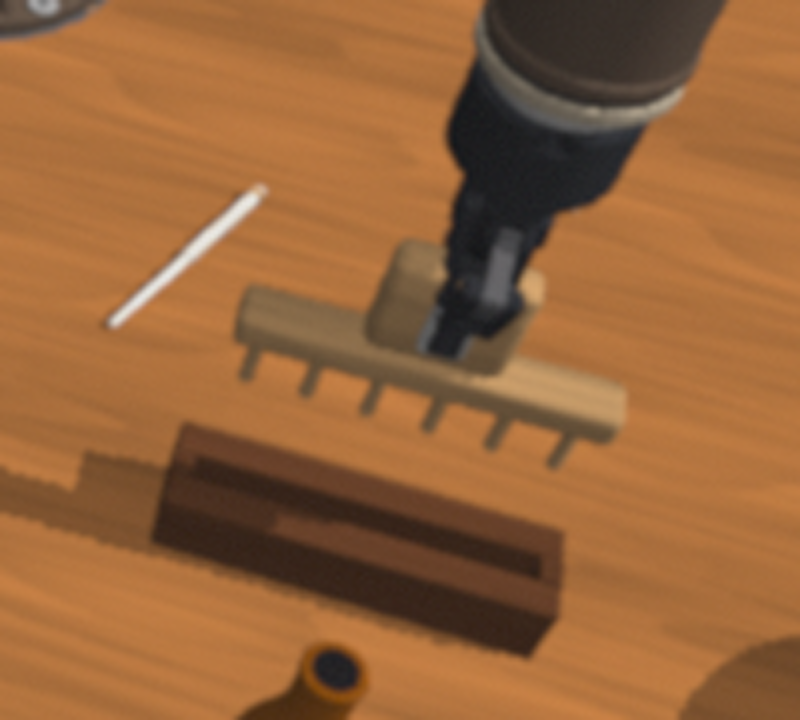

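>>> drive_tool(series="0.004 0 0.02 0 0 0 0;0 0 0.03 0 0 0 0;0 0 0.02 0 0 0 0;0 0 0 0 0 0 0;0 0 0 0 0 0 0")

```text
time: 18.12
tool_pos: [0.4743, 0.354, 0.1667]
tcp_rot: [0.0, 0.705, 0.709, -0.001]
contact_force: [-0.4, -0.0, -1.9]
finger_gap: 0.0234
```

Run:
```python
from h import *
s=manip.get_image("scene"); crop(s,420,250,560,350,5.5,"s16.png")
for i in range(2):
  s=manip.get_image("scene");s=manip.get_state();print(s["tool_pos"],s["tcp_rot"],2*np.degrees(np.arctan2(s["tcp_rot"][2],s["tcp_rot"][1])),s["contact_force"])
```

```text
[0.47487418 0.35586108 0.16871654] [1.16861578e-04 7.04866466e-01 7.09339620e-01 7.45277621e-04] 90.36245356090289 [ 0.05824188  0.67171968 -0.78614885]
[0.47491417 0.35621341 0.16894962] [1.28843295e-04 7.04799172e-01 7.09406011e-01 1.10525996e-03] 90.37328601765641 [ 0.21374042  0.1679802  -1.95421851]
```

View pics/s16.png

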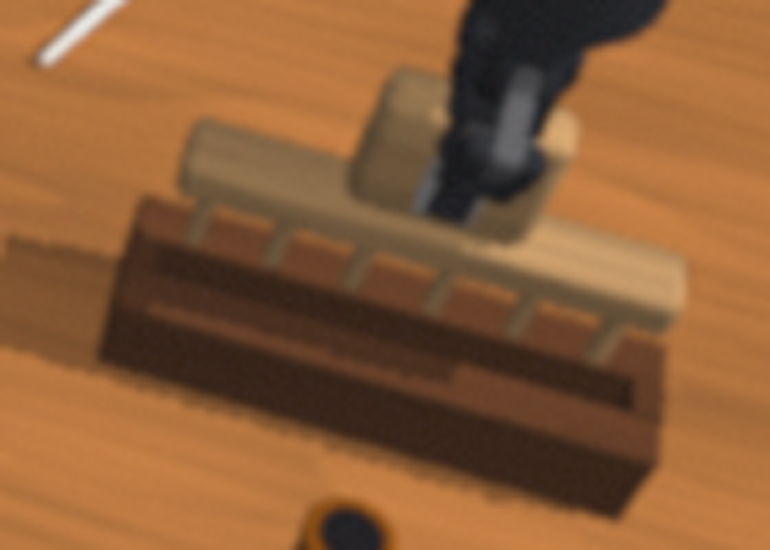

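>>> drive_tool(series="0 -0.0006 0.016 0 0 0 0;0 0 0.014 0 0 0 0;0 0 0.012 0 0 0 0;0 0 0.008 0 0 0 0;0 0 0 0 0 0 0")

```text
time: 18.68
tool_pos: [0.4729, 0.355, 0.1154]
tcp_rot: [-0.0, 0.704, 0.71, -0.001]
contact_force: [-1.1, 0.1, -2.7]
finger_gap: 0.0234
```

>>> drive_tool(series="0 0 0.004 0 0 0 0;0 0 0.003 0 0 0 0;0 0 0 0 0 0 0;0 0 0 0 0 0 0")

```text
time: 19.02
tool_pos: [0.4737, 0.3565, 0.1108]
tcp_rot: [-0.0, 0.704, 0.71, 0.001]
contact_force: [0.4, -0.4, 1.4]
finger_gap: 0.0233
```

>>> drive_tool(series="0 0 0 0 0 0 1;0 0 0 0 0 0 1;0 0 0 0 0 0 1;0 0 0 0 0 0 1;0 0 0 0 0 0 1")

```text
time: 19.43
tool_pos: [0.4736, 0.356, 0.1103]
tcp_rot: [0.0, 0.705, 0.71, 0.0]
contact_force: [-1.0, -0.3, 0.6]
finger_gap: 0.0818
```

>>> drive_tool(series="0 0 0 0 0 0 1;0 0 0 0 0 0 1;0 0 -0.02 0 0 0 1;0 0 -0.04 0 0 0 1;0 0 -0.04 0 0 0 1")

```text
time: 19.85
tool_pos: [0.4727, 0.3552, 0.2103]
tcp_rot: [-0.0, 0.704, 0.71, -0.002]
contact_force: [1.1, 1.1, 0.2]
finger_gap: 0.0853
```

>>> drive_tool(series="0 0 -0.03 0 0 0 1;0 0 0 0 0 0 1")

```text
time: 20.02
tool_pos: [0.4748, 0.3588, 0.247]
tcp_rot: [0.0, 0.704, 0.71, 0.005]
contact_force: [-0.0, 0.5, -0.6]
finger_gap: 0.0855
```

Run:
```python
from h import *
s=manip.get_image("scene"); crop(s,400,180,600,360,4,"s17.png")
d=manip.get_image("top"); crop(d,90,220,210,290,6,"t9.png")
s=manip.get_state();print(s["time"],s["tool_pos"],s["tcp_rot"],s["contact_force"],s["joint_pos"])
```

```text
20.1167 [0.47393472 0.35645848 0.24166415] [3.18621429e-04 7.04585530e-01 7.09617745e-01 1.33628782e-03] [ 0.33326262 -0.44359535 -1.03227159] [-0.16273779  0.53477807 -0.8545345   1.62539483  0.43038528  1.17751068
 -1.10827822]
```

View pics/s17.png

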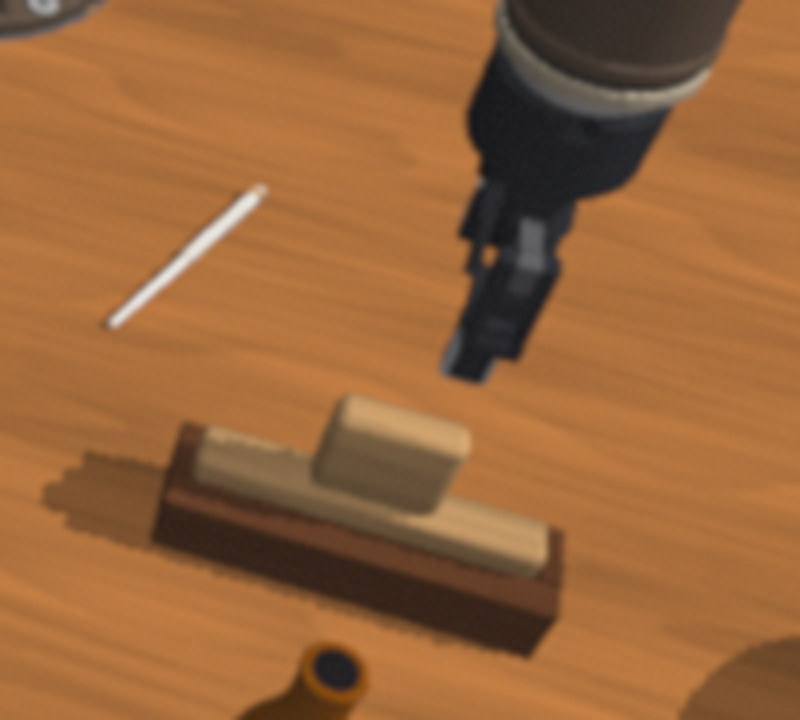

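>>> drive_tool(series="-0.025 0 0 0 0 0 0.5;-0.034 0.01 0 0 0 -0.014 0;-0.038 0.015 0 0 0 -0.015 0;-0.038 0.015 0 0 0 -0.014 0;-0.038 0.015 0 0 0 0 0")

```text
time: 20.53
tool_pos: [0.5327, 0.1824, 0.2388]
tcp_rot: [-0.0, 0.688, 0.725, -0.001]
contact_force: [1.3, 0.8, 0.1]
finger_gap: 0.0252
```

>>> drive_tool(series="-0.025 0.012 0 0 0 0 0;0 0 0 0 0 0 0;0 0 0 0 0 0 0;0 0 0 0 0 0 0")

```text
time: 20.87
tool_pos: [0.5454, 0.1608, 0.2393]
tcp_rot: [-0.001, 0.689, 0.725, -0.001]
contact_force: [0.6, -0.2, 0.5]
finger_gap: -0.0001
```

Run:
```python
from h import *
np.set_printoptions(precision=4,suppress=True)
d=manip.get_image("top"); cv2.imwrite("pics/t10.png",d["frame"][:,:,::-1])
s=manip.get_state();print(s["time"],s["tool_pos"],s["tcp_rot"],2*np.degrees(np.arctan2(s["tcp_rot"][2],s["tcp_rot"][1])),s["finger_gap"])
```

```text
20.9167 [0.5452 0.1616 0.2396] [-0.0007  0.6884  0.7254 -0.0004] 93.0003348079199 -0.00027481620444047957
```

View pics/t10.png

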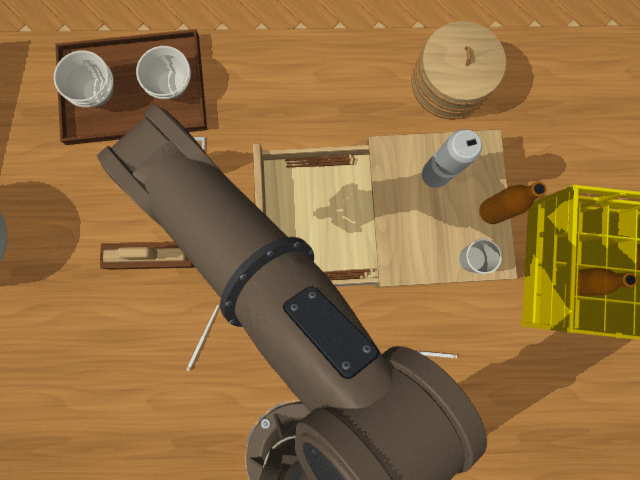

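Run:
```python
from h import *
s=manip.get_image("scene"); cv2.imwrite("pics/s18.png",s["frame"][:,:,::-1])
```

```text
(no output)
```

View pics/s18.png

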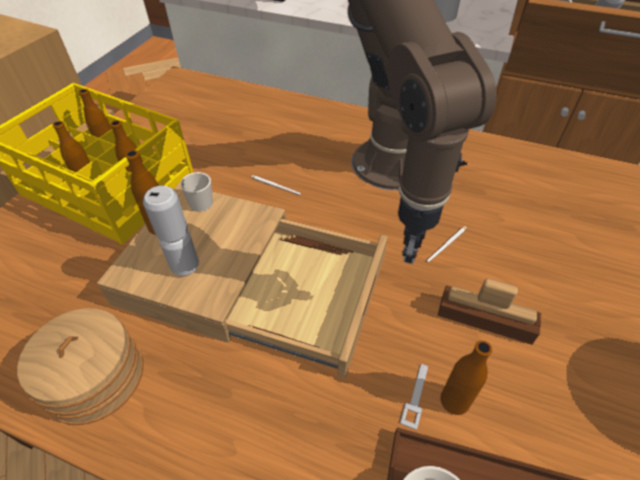

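>>> drive_tool(series="0 0.006 0.02 0 0 0 0;0 0 0.04 0 0 0 0;0 0 0.04 0 0 0 0;0 0 0.04 0 0 0 0;0 0 0.02 0 0 0 0")

```text
time: 21.38
tool_pos: [0.5495, 0.1611, 0.076]
tcp_rot: [-0.001, 0.688, 0.726, -0.002]
contact_force: [0.7, -0.2, -0.2]
finger_gap: -0.0003
```

>>> drive_tool(series="0 0 0.01 0 0 0 0;0 0 0 0 0 0 0;0 0 0 0 0 0 0")

```text
time: 21.63
tool_pos: [0.5523, 0.162, 0.0711]
tcp_rot: [-0.0, 0.688, 0.725, 0.0]
contact_force: [-0.2, -0.2, 0.4]
finger_gap: -0.0001
```

>>> drive_tool(series="-0.015 0 0 0 0 0 0;-0.015 0 0 0 0 0 0;-0.01 0 0 0 0 0 0;0 0 0 0 0 0 0")

```text
time: 21.97
tool_pos: [0.5556, 0.1184, 0.0717]
tcp_rot: [0.001, 0.69, 0.724, 0.0]
contact_force: [0.2, -1.0, 0.0]
finger_gap: 0.0005
```

Run:
```python
from h import *
s=manip.get_image("scene"); crop(s,220,150,460,380,3,"s19.png")
s=manip.get_state();print(s["time"],s["tool_pos"],s["tcp_rot"],s["contact_force"])
```

```text
22.0167 [0.55525952 0.11996054 0.07161859] [8.16934715e-04 6.89835233e-01 7.23965599e-01 7.04371613e-04] [0.1299449  1.24871035 0.79457169]
```

View pics/s19.png

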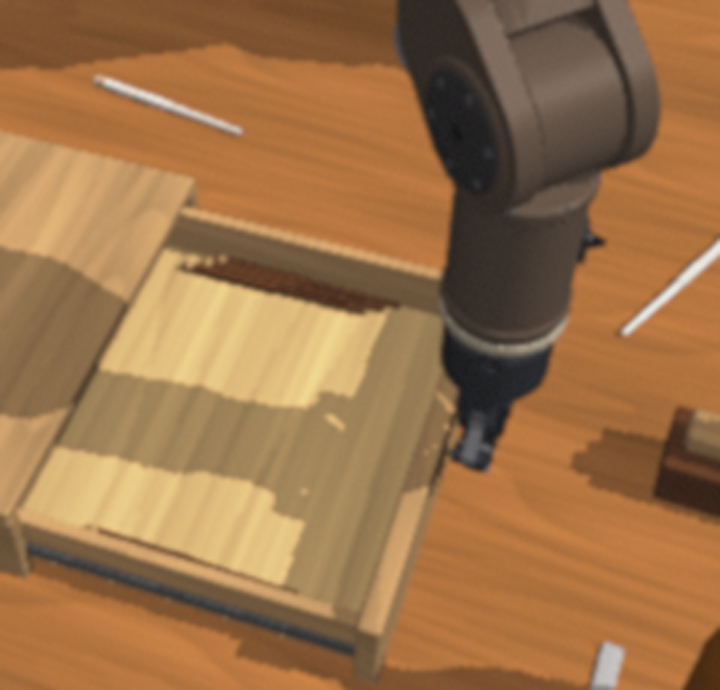

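>>> drive_tool(series="-0.004 0 0 0 0 0 0;-0.004 0 0 0 0 0 0;-0.004 0 0 0 0 0 0;-0.004 0 0 0 0 0 0;-0.004 0 0 0 0 0 0")

```text
time: 22.43
tool_pos: [0.5553, 0.1014, 0.0704]
tcp_rot: [-0.0, 0.689, 0.725, 0.0]
contact_force: [0.3, 3.0, 1.2]
finger_gap: 0.0003
```

>>> drive_tool(series="-0.005 0 0 0 0 0 0;-0.005 0 0 0 0 0 0;-0.006 0 0 0 0 0 0;-0.006 0 0 0 0 0 0;-0.006 0 0 0 0 0 0")

```text
time: 22.85
tool_pos: [0.5567, 0.0722, 0.0703]
tcp_rot: [-0.0, 0.689, 0.725, -0.0]
contact_force: [-1.2, 2.6, 0.7]
finger_gap: 0.0001
```

Run:
```python
from h import *
s=manip.get_image("scene"); crop(s,220,150,460,380,3,"s20.png")
s=manip.get_state();print(s["time"],s["tool_pos"],s["tcp_rot"],s["contact_force"],s["moment"])
```

```text
22.9 [0.55680732 0.07029348 0.07005062] [ 3.88867654e-04  6.89644234e-01  7.24147886e-01 -7.20449216e-04] [-1.2236143   0.19927129  1.41682855] [0.15515143 0.03940223 0.03815221]
```

View pics/s20.png

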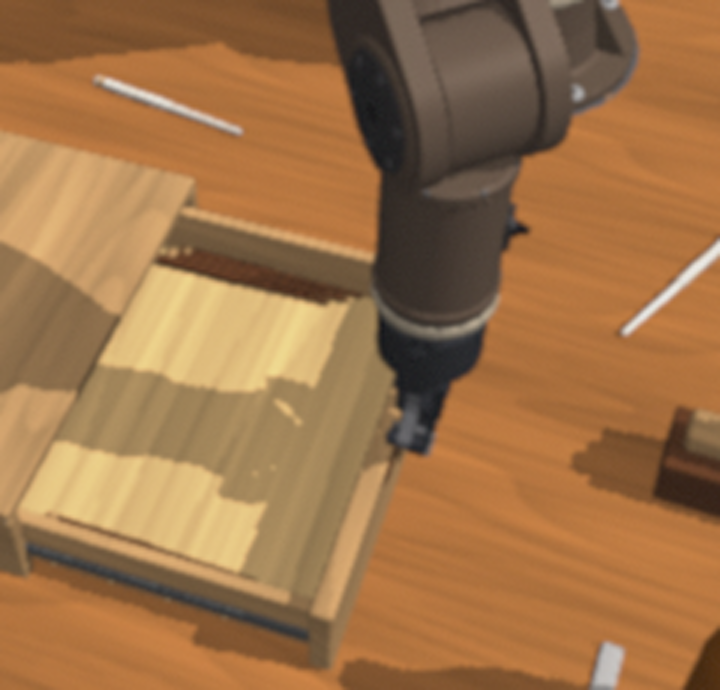

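>>> drive_tool(series="-0.006 0 0 0 0 0 0;-0.007 0 0 0 0 0 0;-0.007 0 0 0 0 0 0;-0.007 0 0 0 0 0 0;-0.007 0 0 0 0 0 0")

```text
time: 23.32
tool_pos: [0.5583, 0.038, 0.0702]
tcp_rot: [-0.0, 0.689, 0.725, -0.0]
contact_force: [-1.1, 2.6, -0.2]
finger_gap: 0.0
```

>>> drive_tool(series="-0.007 0 0 0 0 0 0;-0.007 0 0 0 0 0 0;-0.007 0 0 0 0 0 0;-0.007 0 0 0 0 0 0;-0.007 0 0 0 0 0 0")

```text
time: 23.73
tool_pos: [0.5601, 0.0031, 0.0702]
tcp_rot: [-0.0, 0.689, 0.725, -0.0]
contact_force: [-2.1, 3.9, -0.1]
finger_gap: -0.0
```

>>> drive_tool(series="-0.007 0 0 0 0 0 0;-0.007 0 0 0 0 0 0;-0.007 0 0 0 0 0 0;-0.007 0 0 0 0 0 0;-0.007 0 0 0 0 0 0")

```text
time: 24.15
tool_pos: [0.5619, -0.0318, 0.0703]
tcp_rot: [0.0, 0.689, 0.725, -0.0]
contact_force: [-1.9, 2.5, 0.1]
finger_gap: 0.0003
```

>>> drive_tool(series="-0.007 0 0 0 0 0 0;-0.007 0 0 0 0 0 0;-0.007 0 0 0 0 0 0;-0.007 0 0 0 0 0 0;-0.007 0 0 0 0 0 0")

```text
time: 24.57
tool_pos: [0.5637, -0.0668, 0.0703]
tcp_rot: [0.0, 0.689, 0.725, -0.0]
contact_force: [-1.3, 3.8, 0.1]
finger_gap: -0.0004
```

>>> drive_tool(series="-0.007 0 0 0 0 0 0;-0.007 0 0 0 0 0 0;-0.006 0 0 0 0 0 0;-0.005 0 0 0 0 0 0;-0.004 0 0 0 0 0 0")

```text
time: 24.98
tool_pos: [0.5652, -0.0958, 0.0703]
tcp_rot: [0.0, 0.689, 0.725, -0.0]
contact_force: [-1.5, 2.1, -0.1]
finger_gap: -0.0001
```

Run:
```python
from h import *
s=manip.get_image("scene"); crop(s,100,100,460,380,2.1,"s21.png")
s=manip.get_state();print(s["time"],s["tool_pos"],s["tcp_rot"],s["contact_force"],s["moment"])
```

```text
25.0333 [ 0.56530471 -0.09669671  0.07022285] [ 3.13132935e-04  6.89528348e-01  7.24258571e-01 -2.86291147e-04] [-0.03441502  0.53417035 -0.30337514] [ 0.16518931 -0.01353152  0.04138813]
```

View pics/s21.png

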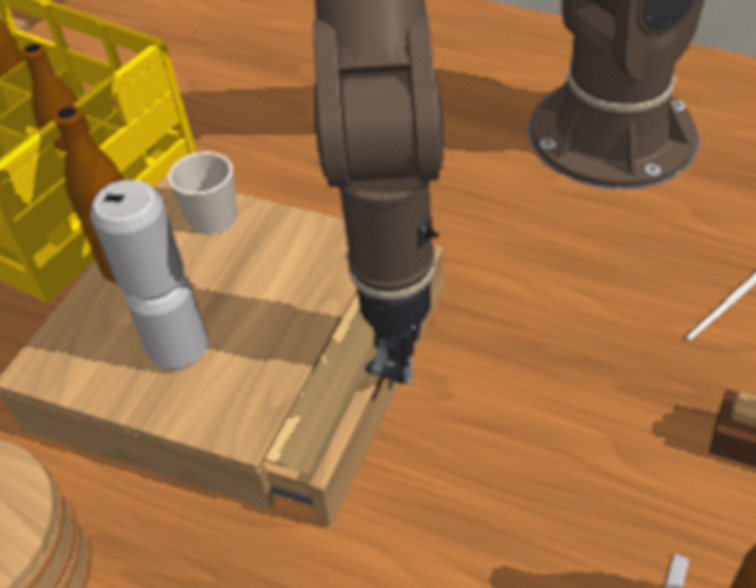

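>>> drive_tool(series="-0.005 0 0 0 0 0 0;-0.005 0 0 0 0 0 0;-0.005 0 0 0 0 0 0;-0.005 0 0 0 0 0 0;-0.005 0 0 0 0 0 0")

```text
time: 25.45
tool_pos: [0.5665, -0.1205, 0.0703]
tcp_rot: [0.0, 0.689, 0.725, 0.0]
contact_force: [-1.3, 2.4, 0.2]
finger_gap: 0.0001
```

>>> drive_tool(series="-0.004 0 0 0 0 0 0;-0.004 0 0 0 0 0 0;-0.003 0 0 0 0 0 0;-0.003 0 0 0 0 0 0;-0.003 0 0 0 0 0 0")

```text
time: 25.87
tool_pos: [0.5673, -0.1371, 0.0703]
tcp_rot: [-0.0, 0.689, 0.725, 0.0]
contact_force: [-0.4, 2.8, -0.4]
finger_gap: -0.0001
```

>>> drive_tool(series="-0.002 0 0 0 0 0 0;-0.002 0 0 0 0 0 0;-0.002 0 0 0 0 0 0;-0.002 0 0 0 0 0 0;-0.002 0 0 0 0 0 0")

```text
time: 26.28
tool_pos: [0.5677, -0.147, 0.0703]
tcp_rot: [-0.0, 0.689, 0.725, -0.0]
contact_force: [-1.2, 2.1, 1.4]
finger_gap: 0.0001
```

>>> drive_tool(series="-0.0015 0 0 0 0 0 0;-0.0015 0 0 0 0 0 0;-0.001 0 0 0 0 0 0")

```text
time: 26.53
tool_pos: [0.5679, -0.1503, 0.0703]
tcp_rot: [-0.0, 0.689, 0.725, 0.0]
contact_force: [-2.1, 7.0, 1.1]
finger_gap: 0.0002
```

>>> drive_tool(series="-0.001 0 0 0 0 0 0;-0.001 0 0 0 0 0 0;0 0 0 0 0 0 0;0 0 0 0 0 0 0")

```text
time: 26.87
tool_pos: [0.5679, -0.1504, 0.0703]
tcp_rot: [-0.001, 0.688, 0.725, 0.001]
contact_force: [-1.6, 8.6, 1.3]
finger_gap: -0.0002
```

>>> drive_tool(series="-0.001 0 0 0 0 0 0;0 0 0 0 0 0 0;0 0 0 0 0 0 0")

```text
time: 27.12
tool_pos: [0.5679, -0.1504, 0.0703]
tcp_rot: [-0.001, 0.688, 0.726, 0.001]
contact_force: [-1.4, 12.9, 1.1]
finger_gap: -0.0004
```

Run:
```python
from h import *
s=manip.get_image("scene"); crop(s,100,100,460,380,2.1,"s22.png")
s=manip.get_state();print(s["time"],s["tool_pos"],s["tcp_rot"],s["contact_force"],s["moment"])
```

```text
27.1667 [ 0.56789651 -0.15044656  0.07034089] [-0.00144995  0.68801422  0.72569467  0.00125842] [-1.34570009 11.74499974  1.48518016] [ 2.21829221  0.39559609 -0.07676017]
```

View pics/s22.png

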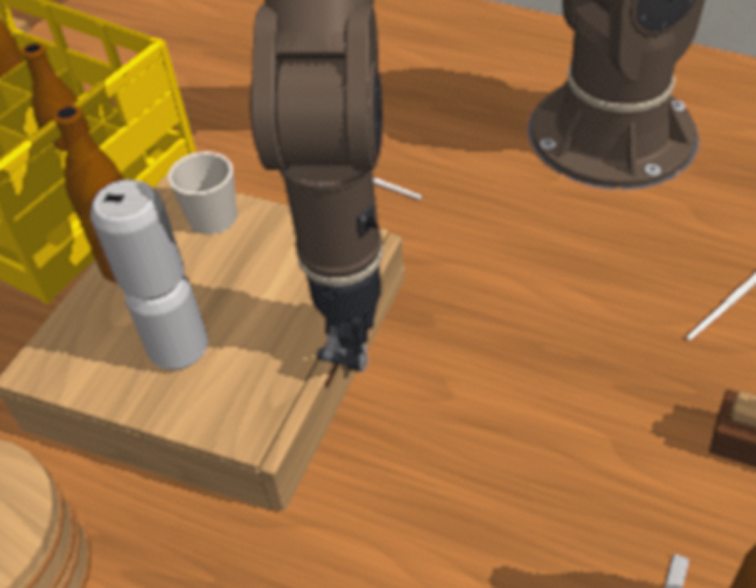

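>>> drive_tool(series="0.004 0 0 0 0 0 0;0.01 0 0 0 0 0 0;0.03 0 0 0 0 0 0;0.03 0 0 0 0 0 0;0.03 0 -0.02 0 0 0 0")

```text
time: 27.58
tool_pos: [0.5609, -0.05, 0.0877]
tcp_rot: [-0.001, 0.69, 0.724, -0.002]
contact_force: [0.6, -0.6, 0.6]
finger_gap: -0.0002
```

>>> drive_tool(series="0.03 0 -0.025 0 0 0 0;0.02 0 -0.03 0 0 0 0;0 0 -0.04 0 0 0 0;0 0 -0.02 0 0 0 0;0 0 0 0 0 0 0")

```text
time: 28.0
tool_pos: [0.5629, 0.0014, 0.2104]
tcp_rot: [0.003, 0.689, 0.725, 0.003]
contact_force: [1.0, -0.2, 0.7]
finger_gap: -0.0005
```

Run:
```python
from h import *
s=manip.get_image("scene"); cv2.imwrite("pics/s23.png",s["frame"][:,:,::-1])
d=manip.get_image("top"); cv2.imwrite("pics/t23.png",d["frame"][:,:,::-1])
s=manip.get_state();print(s["time"],s["tool_pos"],s["contact_force"],s["dq"])
```

```text
28.1 [ 5.60864757e-01 -2.66996756e-04  2.06104488e-01] [ 0.16340221 -0.47058937 -0.06534604] [ 0.0030695   0.03179826  0.01851549  0.03329866  0.00258634 -0.00707679
 -0.0016661 ]
```

View pics/s23.png

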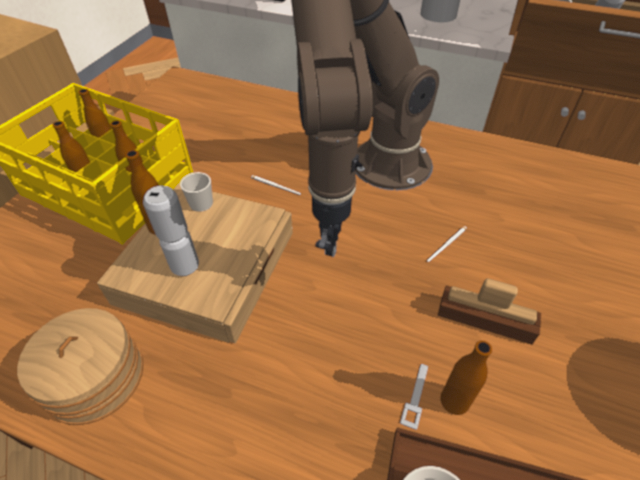

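View pics/t23.png

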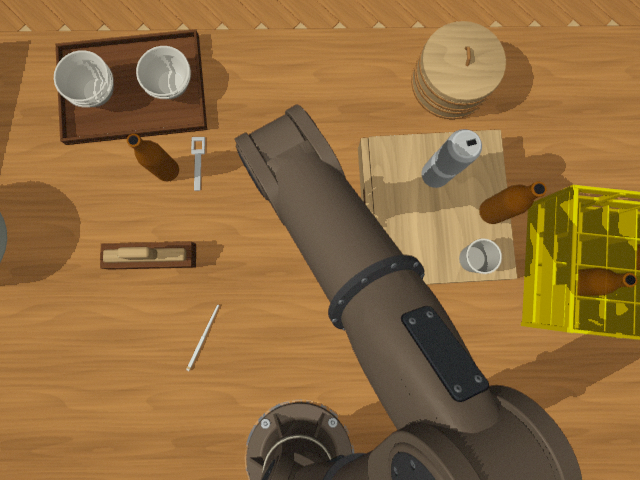

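Run:
```python
from h import *
np.set_printoptions(precision=4,suppress=True)
s=manip.get_image("scene"); crop(s,220,190,310,340,5,"s24.png")
d=manip.get_image("top"); crop(d,340,120,400,240,5,"t24.png")
```

```text
(no output)
```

View pics/s24.png

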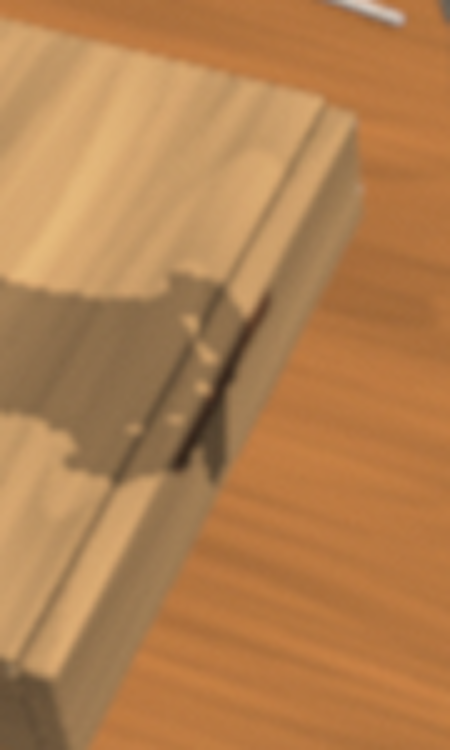

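View pics/t24.png

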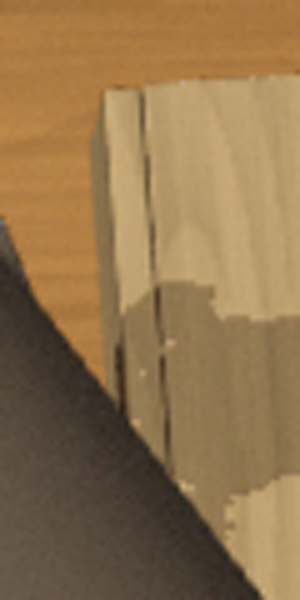

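The front panel sits flush along the chest (the line beside it is only its shaded seam), the rake is in its stand, and the bystanders haven't moved.

Run:
```python
from rig import manip
manip.job_done(); print("done")
```

```text
the job is handed in; nothing more can be done
done
```

The job is done and handed in at about 28 s: the chopsticks are combed into their two rows, the rake is back in its stand, and the drawer is shut.

- **Combing:** I lowered the rake into the free middle strip, with its tips about 3 mm above the floor. I swept three sticks to the far wall, then three to the near wall, stopping at about 8 N of contact. The rake stopped 28 mm from the walls, which matches three flat sticks side by side. Pictures taken before the drawer was closed show both rows tight, flat and parallel to the walls, with the middle free.
- **Rake:** it went back into its stand at the pose it came from, and the gripper let go. The last pictures show it seated.
- **Drawer:** I pushed the middle of the front at about 0.08 m/s or less with roughly 3 N, slowing at the end. It reached a hard stop, where I pressed up to about 13 N. The last pictures show the panel flush, and the robot touching nothing.
- **Bystanders:** the bottles, cans, cup, opener and white look-alike sticks appear where they started.

**Disagreement:** the two cameras differed by up to about 7 mm on where the far wall stands, so I used contact force, not the images, to decide when each row was tight.

**Not checked:** the rows cannot be seen once the drawer is closed, so I could not look at them after the push.

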